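# Soldering kit back onto its outline tiles

### The job

Put the soldering kit back on its foam outline tiles: set the solder reel, the amber screw-cap bottle, the black case and the desoldering pump each flat on the tile whose light outline has its shape and size, covering the outline and lined up with it, the pump with its plunger knob at the round end of the outline. The bottle was left standing on the case's tile, so move it to its own tile before the case goes there, and keep it upright throughout. Do not shove the conical cleaner dispenser that stands on the right.

Things in the scene. Friction and masses are not known exactly. Their poses are not given: they have to be found in the camera images.
- spool: Reel of solder with dark flanges standing on one flange, 56 mm diameter, 44 mm high. Origin: centre of the underside, z up along its axis; grip across the flange edges at about half height.
- vial: Small amber screw-cap bottle with a black cap, upright: body 34 mm diameter and 46 mm high, cap 24 mm diameter up to 56 mm. At the start it stands on the case's tile. Origin: centre of the underside, z up.
- case: Small plain black case lying flat, 46 (x, grip across this) x 72 (y) x 25 mm high. Origin: centre of the underside. Either way round is the same.
- pump: Desoldering pump lying flat, 180 mm long along its y axis. Barrel 20 mm wide (x) and 20 mm high, from y = -68 to +50 mm; nozzle from -68 to -90; thin rod and round plunger knob from +50 to +90. Origin: middle of the length, on the underside. Grip the barrel across x, near the origin.
- pump_knob (a point): Centre of the pump's round plunger knob, 85 mm along the pump's +y from its origin and 10 mm up.
- pad_spool: Fixed dark foam tile, 80 x 100 mm, 6 mm thick, flat top, with a light disc of 60 mm diameter at its centre (for the reel) showing on it, no raised rim. Origin: centre of the underside (tile top is 6 mm above it); y runs along the tile's long side.
- pad_vial: Fixed dark foam tile, 80 x 100 mm, 6 mm thick, flat top, with a light disc of 37 mm diameter at its centre (for the bottle) showing on it, no raised rim. Origin: centre of the underside (tile top is 6 mm above it); y runs along the tile's long side.
- pad_case: Fixed dark foam tile, 80 x 100 mm, 6 mm thick, flat top, with a light rectangle of 52 (x) x 76 (y) mm at its centre (for the case) showing on it, no raised rim. Origin: centre of the underside (tile top is 6 mm above it); y runs along the tile's long side.
- pad_pump: Fixed dark foam tile, 46 x 210 mm, 6 mm thick, flat top, with a light outline of the pump seen from above (for the pump: pump origin above tile origin, pump +y along tile +y) showing on it, no raised rim. Origin: centre of the underside (tile top is 6 mm above it); y runs along the tile's long side. The round knob end of the outline lies 85 mm along +y.
- dispenser: Bystander: conical cleaner dispenser bottle, 93 mm diameter, 128 mm high, loose, at the right rear. Not to be moved. Origin: centre of the underside.
Mind the look-alikes: they are no part of the job. Leave any green or turquoise look-alike of the spool alone. What is shaped like the vial but yellow is not meant.

How it is judged:
By the outcome, as a careful person would: the job done as asked, in the order asked, and still so for the second after the job is handed in, with the robot touching nothing.
It also fails if it takes over 112 s, if anything falls off the work surface, if the arm or the gripper's body presses on something with over 40 N, if the wrist force passes 120 N, or if a joint passes its speed limit or range.

### The arm

A 6-joint arm with a two-finger parallel gripper is mounted at the origin on a cart in front of the work surface, level with it; the furniture and walls round the work are solid. World frame = base frame: x ahead of the robot, y to its left, z up, the work surface at z = 0. Lengths are in m, angles in degrees, forces in N, time in s.
With the tool pointing down it reaches from about 0.325 to 1 m from the base axis. Payload 5.1 kg.
Tool frame: the origin (TCP) lies midway between the tips of the shut fingers; the grasp point (between the pads) lies 19 mm behind it; z points along the fingers, y is the line along which they close (so a half turn about z gives the same grasp; the last joint's range is limited). The gripper opens to 85 mm and grips with 20 to 120 N. Pads are 22 mm wide; open, the fingers measure 114 mm over their backs; the gripper's body (76 mm by 85 mm) begins 54 mm behind the grasp point. The pads swing forward as they close: fully open they stand 13 mm farther back than shut.
Start: joints at [-81.509, 7.093, 94.555, -0, 78.352, -4.733], TCP at [0.149, -0.633, 0.231] pointing down, gripper open.
Joint ranges: [-149.61, 149.61], [-58.7, 133.49], [1.44, 155.28], [-77.14, 257.14], [18.33, 153.61], [-166.67, 166.67]. Speed limits (degrees/s): [147.25, 147.25, 180, 180, 180, 180].

### API

Orientations are given as [roll, pitch, yaw] about the fixed x, y, z axes, in that order (R = Rz(yaw) Ry(pitch) Rx(roll)).
In Python, from rig import manip, imaging gives the robot as it stands. The module is installed in compiled form; this text tells all that it offers.
- The arm moves only by the tool carry_out, never from a script. Its argument "series" is a list of rows, each an object of numbers: "rx", "ry", "rz": the turn, a rotation vector about the tool's x, y, z in rad; "tx", "ty", "tz": the shift along the tool's x, y, z in mm; "hand": the closure, from 0 (fully open) to 1 (shut). In form: [{"rx": .., "ry": .., "rz": .., "tx": .., "ty": .., "tz": .., "hand": ..}, ...]. A call has exactly 10 rows; each row is the pose to reach, as a shift and turn from the pose commanded when the call began, along the tool's axes at that moment; what a row does not reach only later rows make up. A row lasts 1/12 s, in which the tool goes at most 41.7 mm and 7.16 degrees, less where a joint would pass 70% of its speed; a pose out of reach is approached as far as the arm can. A call with a gripper value outside its range is refused whole. The fingers move at their own pace and stop on an object; "grip_force" is the grip in N (left out, the last holds). Time passes only in rows, so rows that repeat a pose let the fingers close, or fill a call up. It gives the time, the measured TCP pose, the force, the opening and the grip force at its end, in the units of the state.
- manip.get_state(): the state, without advancing time (a new reading comes with each control period).
- imaging.read_camera(name): name is "side" or "top" or "wrist"; returns a dict with "image" (384x512x3 uint8, blue, green, red), "fx", "fy", "cx", "cy" (pixels), "R" (3x3) and "t" (3): a world point X has camera coordinates R X + t; the wrist camera has in their place "mount" (4x4, takes a point from camera to tool coordinates, whose origin is the TCP and whose axes are the flange's). Camera axes: x right, y down, z forward; pixel columns grow to the right and rows downward; lengths in m; the calibration is good to about 2 mm. A picture is of the moment at which its call begins: read the wrist's pose just before it. There is no depth.
- manip.job_done(): hands the job in; it is judged then, once.
Trained networks look in a picture, given as the dict that the camera call returned (one of the last four; its "shot" number tells which), for a name from the list of things; names that differ only in an ending like _2 or _b are one class to them, and where a whole thing is asked for, a point or a joint stands for the part that bears it (a point fixed in the world has none). Each returns a list of dicts, best first, with "score" (0 to 1); they miss things now and then, are a little off and sometimes report something else, mostly with a low value. They report only what shows in the picture. A call takes as long as a camera call. They do not tell look-alikes from the thing itself.
- imaging.find_in(picture, query): "point" ([column, row] in pixels, amid what is visible of it).
- imaging.cut_out(picture, query): "mask" (384x512 bool, what is visible of it) and "point" ([column, row] in pixels, amid what is visible of it).
The state is a dict: "clock": time; "joints": joint angles; "qd": joint speeds; "effort": joint torques, N m; "tcp_pos": TCP position; "orientation": TCP orientation; "contact_force": force on the tool from outside, world axes, zero at the start; "moment": the same for the moment, N m; "finger_gap": finger opening in m; "finger_force": force on a finger pad.
Only numpy, scipy, OpenCV 4.12 (cv2) and the standard library are available. Lean on these libraries where they do the work, as an engineer would, in place of code of your own. Each camera call takes 0.05 s, during which the arm holds its last target. There are 200 camera calls.

## Working session

There is one attempt and no reset: what is moved stays moved. The work goes in short steps, Python scripts to look and compute and a tool call to move; the robot and the scene stay as the last step left them, time stands still between calls to the robot, and variables do not carry over. Pictures are saved under pics/ and viewed, at most 14 in all, crops included, and the job is handed in when it is done.

Besides the shell and the picture viewer there is one more tool, called after ">>>" by a JSON object that holds its "api" and its "payload", one argument or row to a line. carry_out: Moves the arm, as the interface text tells. Its arguments: {"type":"object","properties":{"series":{"type":"array","items":{"type":"object","properties":{"rx":{"type":"number"},"ry":{"type":"number"},"rz":{"type":"number"},"tx":{"type":"number"},"ty":{"type":"number"},"tz":{"type":"number"},"hand":{"type":"number"}}}},"grip_force":{"type":"number"}},"required":["series"]}

```bash
mkdir -p pics
python3 - <<'E'
from rig import manip, imaging
import cv2,numpy as np
s=manip.get_state(); print({k:np.round(v,3).tolist() for k,v in s.items()})
for n in ("top","side"):
    p=imaging.read_camera(n); cv2.imwrite(f"pics/{n}0.png",cv2.resize(p["image"],(800,600)))
    print(n,p["fx"],p["cx"],p["cy"],np.round(p["R"],3).tolist(),np.round(p["t"],3).tolist())
E
```

```text
{'clock': 0.0, 'joints': [-81.509, 7.134, 94.635, -0.0, 78.353, -4.731], 'qd': [-0.047, -0.061, -0.02, 0.082, -0.011, -0.083], 'effort': [-0.003, -42.361, -36.545, -0.0, 0.007, -0.0], 'tcp_pos': [0.149, -0.632, 0.23], 'orientation': [-179.878, -0.01, 13.223], 'contact_force': [-0.221, 0.871, 0.664], 'moment': [-0.015, 0.008, 0.014], 'finger_force': 0.0, 'finger_gap': 0.085}
top 352.6318921632342 257.151284167961 190.8089836886183 [[-0.047, -0.999, 0.002], [-0.978, 0.045, -0.202], [0.201, -0.012, -0.979]] [-0.011, 0.521, 0.911]
side 471.3068124765451 254.22831407498484 194.1167741144319 [[-0.96, -0.281, -0.006], [-0.129, 0.459, -0.879], [0.25, -0.843, -0.476]] [0.48, 0.112, 1.246]
```

View pics/top0.png

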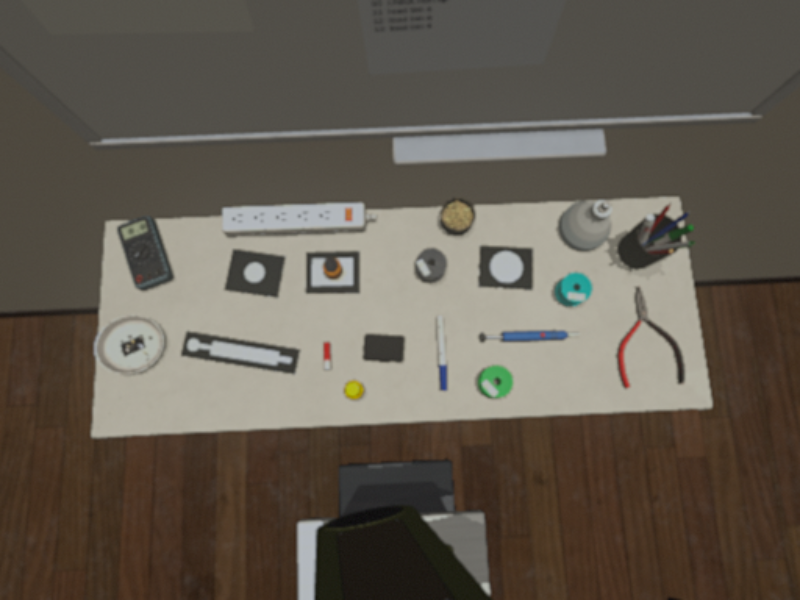

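View pics/side0.png

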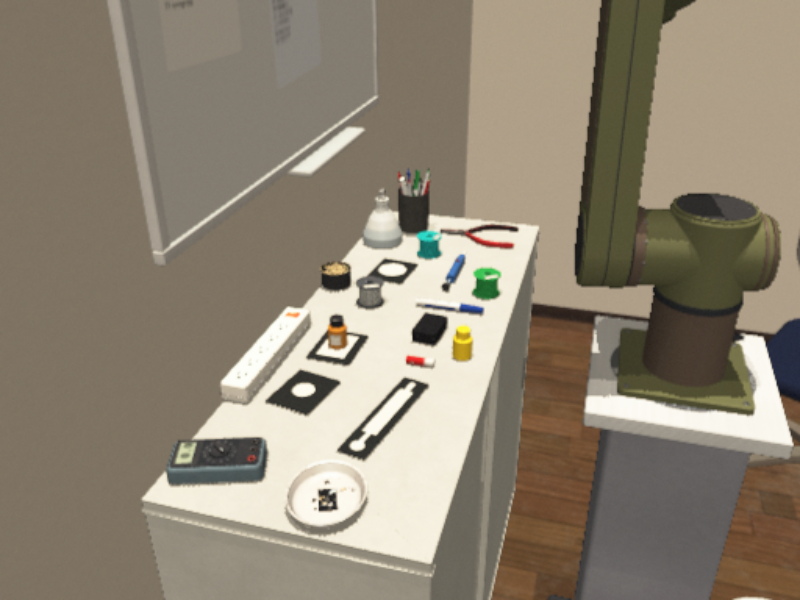

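```bash
cat > h.py <<'E'
from rig import manip, imaging
import cv2,numpy as np
from scipy.spatial.transform import Rotation as Ro
def state():
    s=manip.get_state(); return s,Ro.from_euler('xyz',s['orientation'],degrees=True).as_matrix(),np.array(s['tcp_pos'])
def shot(n):
    if n=='wrist':
        s,R,t=state(); p=imaging.read_camera(n); M=np.array(p['mount'])
        p['Rc']=R@M[:3,:3]; p['C']=R@M[:3,3]+t
    else:
        p=imaging.read_camera(n); p['Rc']=np.array(p['R']).T; p['C']=-p['Rc']@np.array(p['t'])
    return p
def px2w(p,uv,z):
    uv=np.atleast_2d(np.asarray(uv,float))
    d=np.c_[(uv[:,0]-p['cx'])/p['fx'],(uv[:,1]-p['cy'])/p['fy'],np.ones(len(uv))]@p['Rc'].T
    return (p['C']+d*((z-p['C'][2])/d[:,2])[:,None])[:,:2]
def w2px(p,X):
    c=(np.asarray(X)-p['C'])@p['Rc']; return [p['fx']*c[0]/c[2]+p['cx'],p['fy']*c[1]/c[2]+p['cy']]
def rect(p,mask,z):
    """world min-area rectangle of a mask lifted to height z: centre, (short,long) mm, yaw of the long side"""
    m=mask.astype(np.uint8); n,l,st,_=cv2.connectedComponentsWithStats(m)
    if n>2: m=(l==1+np.argmax(st[1:,4])).astype(np.uint8)
    c=max(cv2.findContours(m,0,cv2.CHAIN_APPROX_NONE)[0],key=len)[:,0]
    W=(px2w(p,c,z)*1000).astype(np.float32)
    b=cv2.boxPoints(cv2.minAreaRect(W)); e=[b[1]-b[0],b[2]-b[1]]; e.sort(key=np.linalg.norm)
    return np.round(b.mean(0),1),np.round([np.linalg.norm(v) for v in e],1),round(np.degrees(np.arctan2(e[1][1],e[1][0]))%180,1)
def go(x,y,z,yaw=None):
    """deltas (mm, rad) to bring TCP to x,y,z mm, pointing down, with closing line (tool y) along yaw deg (mod 180)"""
    s,R,t=state()
    d=R.T@(np.array([x,y,z])-t*1000)
    cy=np.degrees(np.arctan2(R[1,1],R[0,1]))
    if yaw is None: yaw=cy
    for k in (0,180):
        a=np.radians(yaw+k); Y=np.array([np.cos(a),np.sin(a),0]); Z=np.array([0,0,-1.]); T=np.c_[np.cross(Y,Z),Y,Z]
        r=Ro.from_matrix(R.T@T).as_rotvec(); print('go t',np.round(d,1),'r',np.round(r,3),'j6',round(s['joints'][5],1),'yaw',round(cy,1))
E
python3 - <<'E'
from h import *
p=shot('top')
for q,z in dict(spool=.04,vial=.04,case=.025,pump=.01,pump_knob=.01,pad_spool=.006,pad_vial=.006,pad_case=.006,pad_pump=.006,dispenser=.06).items():
    for r in imaging.cut_out(p,q)[:3]:
        print(q,round(r['score'],2),np.round(r['point']),*rect(p,r['mask'],z))
w=shot('wrist');print(w['fx'],np.round(w['mount'],3).tolist(), px2w(p,[[192*.64,345*.64],[483*.64,338*.64]],.01))
E
```

```text
spool 0.8 [368. 184.] [ 525.4 -341.4] [55.2 70.1] 125.5
spool 0.75 [314. 244.] [ 370.4 -190.8] [56.  62.3] 87.3
spool 0.58 [276. 168.] [581.  -89.8] [53.5 61. ] 177.0
vial 0.74 [160. 176.] [582. 224.] [81.2 99.7] 77.8
vial 0.64 [215. 171.] [584.7  87. ] [30.9 35.1] 178.6
vial 0.52 [225. 248.] [367.  54.] [31.8 32.3] 42.3
case 0.56 [245. 223.] [439.    0.8] [49.9 63.8] 87.3
pump 0.89 [342. 217.] [ 448.8 -280.2] [ 19.9 135.9] 87.4
pump_knob 0.6 [348. 215.] [ 451.5 -283.2] [ 19.9 135.9] 87.4
pad_spool 0.56 [322. 170.] [ 580.7 -233. ] [81.2 99.5] 85.7
pad_spool 0.19 [374. 143.] [ 655.6 -389.1] [ 98.1 102.2] 174.0
pad_vial 0.71 [162. 174.] [591.5 233.1] [ 83.3 106. ] 80.4
pad_case 0.72 [213. 179.] [584.7  90.9] [ 83.6 100.9] 88.2
pad_pump 0.62 [154. 223.] [444.7 259.3] [ 47.2 210.4] 78.2
dispenser 0.78 [374. 142.] [ 638.9 -370.7] [89.9 93.8] 174.0
322.3468353789591 [[0.0, -0.957, -0.29, 0.074], [1.0, 0.0, -0.0, -0.001], [0.0, -0.29, 0.957, -0.143], [0.0, 0.0, 0.0, 1.0]] [[ 0.45986633  0.3446673 ]
 [ 0.44832995 -0.17861589]]
```

Run:
```python
from h import *
go(580,90,230,90)
```

```text
go t [ 585.2 -604.9    1.3] r [ 0.     0.    -2.911] j6 -4.7 yaw -76.8
go t [ 585.2 -604.9    1.3] r [ 0.    -0.     0.231] j6 -4.7 yaw -76.8
```

>>> {"api": "carry_out", "payload": {
  "series": [
    {"tx": 30, "ty": -31, "rz": 0.03},
    {"tx": 59, "ty": -60, "rz": 0.06},
    {"tx": 88, "ty": -90, "rz": 0.09},
    {"tx": 117, "ty": -120, "rz": 0.12},
    {"tx": 146, "ty": -150, "rz": 0.15},
    {"tx": 175, "ty": -180, "rz": 0.18},
    {"tx": 204, "ty": -210, "rz": 0.2},
    {"tx": 233, "ty": -240, "rz": 0.22},
    {"tx": 262, "ty": -270, "rz": 0.231},
    {"tx": 290, "ty": -300, "rz": 0.231}
  ]
}}

```text
$.series[0]: bad value
```

Run:
```python
from h import *
go(580,90,230,90)
```

```text
go t [ 585.2 -604.9    1.3] r [ 0.     0.    -2.911] j6 -4.7 yaw -76.8
go t [ 585.2 -604.9    1.3] r [ 0.    -0.     0.231] j6 -4.7 yaw -76.8
```

>>> {"api": "carry_out", "payload": {
  "series": [
    {"rx": 0, "ry": 0, "rz": 0.231, "tx": 290, "ty": -300, "tz": 0, "hand": 0},
    {"rx": 0, "ry": 0, "rz": 0.231, "tx": 290, "ty": -300, "tz": 0, "hand": 0},
    {"rx": 0, "ry": 0, "rz": 0.231, "tx": 290, "ty": -300, "tz": 0, "hand": 0},
    {"rx": 0, "ry": 0, "rz": 0.231, "tx": 290, "ty": -300, "tz": 0, "hand": 0},
    {"rx": 0, "ry": 0, "rz": 0.231, "tx": 290, "ty": -300, "tz": 0, "hand": 0},
    {"rx": 0, "ry": 0, "rz": 0.231, "tx": 290, "ty": -300, "tz": 0, "hand": 0},
    {"rx": 0, "ry": 0, "rz": 0.231, "tx": 290, "ty": -300, "tz": 0, "hand": 0},
    {"rx": 0, "ry": 0, "rz": 0.231, "tx": 290, "ty": -300, "tz": 0, "hand": 0},
    {"rx": 0, "ry": 0, "rz": 0.231, "tx": 290, "ty": -300, "tz": 0, "hand": 0},
    {"rx": 0, "ry": 0, "rz": 0.231, "tx": 290, "ty": -300, "tz": 0, "hand": 0}
  ]
}}

```text
clock: 1.53
tcp_pos: [0.3626, -0.2731, 0.2317]
orientation: [180.0, -0.1, -0.0]
contact_force: [0.6, 0.7, 0.2]
finger_gap: 0.0854
finger_force: 0.0
```

Run:
```python
from h import *
go(580,90,230,90)
```

```text
go t [ 217.1 -363.3    1.6] r [-2.000e-03 -1.000e-03  3.141e+00] j6 46.3 yaw -90.0
go t [ 217.1 -363.3    1.6] r [ 0.001 -0.001 -0.001] j6 46.3 yaw -90.0
```

>>> {"api": "carry_out", "payload": {
  "series": [
    {"rx": 0, "ry": 0, "rz": 0, "tx": 217, "ty": -363, "tz": 0, "hand": 0},
    {"rx": 0, "ry": 0, "rz": 0, "tx": 217, "ty": -363, "tz": 0, "hand": 0},
    {"rx": 0, "ry": 0, "rz": 0, "tx": 217, "ty": -363, "tz": 0, "hand": 0},
    {"rx": 0, "ry": 0, "rz": 0, "tx": 217, "ty": -363, "tz": 0, "hand": 0},
    {"rx": 0, "ry": 0, "rz": 0, "tx": 217, "ty": -363, "tz": 0, "hand": 0},
    {"rx": 0, "ry": 0, "rz": 0, "tx": 217, "ty": -363, "tz": 0, "hand": 0},
    {"rx": 0, "ry": 0, "rz": 0, "tx": 217, "ty": -363, "tz": 0, "hand": 0},
    {"rx": 0, "ry": 0, "rz": 0, "tx": 217, "ty": -363, "tz": 0, "hand": 0},
    {"rx": 0, "ry": 0, "rz": 0, "tx": 217, "ty": -363, "tz": 0, "hand": 0},
    {"rx": 0, "ry": 0, "rz": 0, "tx": 217, "ty": -363, "tz": 0, "hand": 0}
  ]
}}

```text
clock: 2.37
tcp_pos: [0.5766, 0.0849, 0.2315]
orientation: [180.0, -0.0, 0.0]
contact_force: [1.3, -0.7, 0.5]
finger_gap: 0.0853
finger_force: 0.0
```

```bash
cat > look.py <<'E'
import sys
from h import *
# usage: look.py name obj:z ...   measures on a wrist picture and saves it
p=shot('wrist'); s=manip.get_state()
print('tcp',np.round(s['tcp_pos'],4),'gap',s['finger_gap'],'t',s['clock'])
im=p['image'].copy()
for a in sys.argv[2:]:
    q,z=a.split(':')
    for r in imaging.cut_out(p,q)[:2]:
        print(q,round(r['score'],2),np.round(r['point']),'at',np.round(px2w(p,r['point'],float(z))[0]*1000,1),*rect(p,r['mask'],float(z)))
        cs=cv2.findContours(r['mask'].astype(np.uint8),0,2)[0]; cv2.drawContours(im,cs,-1,(0,0,255),1)
cv2.imwrite(f'pics/{sys.argv[1]}.png',im)
# light outlines on dark tiles (z=.006)
g=p['image']; h=cv2.cvtColor(g,cv2.COLOR_BGR2HSV)
dark=cv2.morphologyEx((h[...,2]<75).astype(np.uint8),cv2.MORPH_OPEN,np.ones((3,3)))
cs,hi=cv2.findContours(dark,cv2.RETR_CCOMP,cv2.CHAIN_APPROX_NONE)
for i,c in enumerate(cs):
    if cv2.contourArea(c)>250 and hi[0,i,3]>=0:
        m=np.zeros(dark.shape,np.uint8); cv2.drawContours(m,[c],-1,1,-1); print('hole',c[:,0].mean(0).round(),*rect(p,m,.006))
    elif cv2.contourArea(c)>1500:
        m=np.zeros(dark.shape,np.uint8); cv2.drawContours(m,[c],-1,1,-1); print('dark',c[:,0].mean(0).round(),*rect(p,m,.006))
E
python3 look.py w1 vial:.03 pad_vial:.006 pad_case:.006 spool:.044
```

```text
tcp [0.5792 0.0903 0.2312] gap 0.085757807323533 t 2.4167
vial 0.95 [254. 153.] at [585.2  88.7] [584.4  88.9] [34.7 38.4] 0.0
vial 0.94 [277. 324.] at [364.2  59.5] [366.7  56.8] [34.6 69.1] 1.9
pad_vial 0.85 [128. 144.] at [590.5 233.4] [589.6 234.5] [ 79.8 101. ] 79.7
pad_vial 0.72 [417. 153.] at [ 580.4 -100. ] [ 579.6 -100.9] [60.5 81.5] 64.5
pad_case 0.98 [243. 144.] at [591.6 101.7] [584.2  91.4] [ 80.5 100.1] 88.6
spool 0.75 [460. 304.] at [ 404.9 -158. ] [ 408.6 -159.2] [31.7 46.8] 77.3
spool 0.27 [254. 155.] at [585.8  89.3] [586.5  88.3] [34.8 34.8] 134.7
dark [224. 313.] [364.1  87.8] [247.7 748. ] 90.0
hole [174. 269.] [426.6 191.6] [27.7 43.3] 71.9
dark [413. 153.] [582.4 -96.6] [58.3 79.7] 68.2
dark [249. 147.] [585.3  95.4] [81.2 97.8] 88.6
hole [250. 148.] [585.5  93.4] [56.9 81.4] 88.0
dark [126. 143.] [590.8 236. ] [79.4 98.7] 78.8
hole [124. 144.] [590.5 238.7] [38.9 43. ] 41.9
dark [280.  22.] [692.1  86.2] [ 91.7 536.6] 90.0
```

View pics/w1.png

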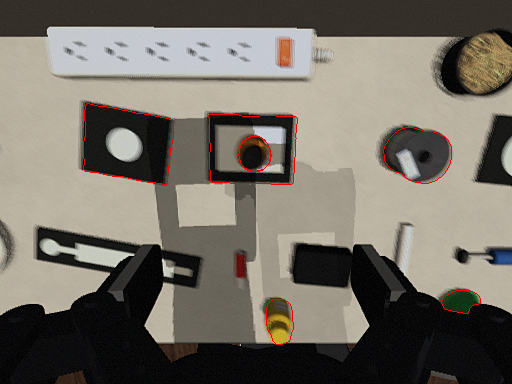

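>>> {"api": "carry_out", "payload": {
  "grip_force": 25,
  "series": [
    {"rx": 0, "ry": 0, "rz": 0, "tx": 6, "ty": 2, "tz": 40, "hand": 0},
    {"rx": 0, "ry": 0, "rz": 0, "tx": 6, "ty": 2, "tz": 80, "hand": 0},
    {"rx": 0, "ry": 0, "rz": 0, "tx": 6, "ty": 2, "tz": 120, "hand": 0},
    {"rx": 0, "ry": 0, "rz": 0, "tx": 6, "ty": 2, "tz": 155, "hand": 0},
    {"rx": 0, "ry": 0, "rz": 0, "tx": 6, "ty": 2, "tz": 185, "hand": 0},
    {"rx": 0, "ry": 0, "rz": 0, "tx": 6, "ty": 2, "tz": 206, "hand": 0},
    {"rx": 0, "ry": 0, "rz": 0, "tx": 6, "ty": 2, "tz": 218, "hand": 0},
    {"rx": 0, "ry": 0, "rz": 0, "tx": 6, "ty": 2, "tz": 218, "hand": 0},
    {"rx": 0, "ry": 0, "rz": 0, "tx": 6, "ty": 2, "tz": 218, "hand": 0.3},
    {"rx": 0, "ry": 0, "rz": 0, "tx": 6, "ty": 2, "tz": 218, "hand": 0.5}
  ]
}}

```text
clock: 3.45
tcp_pos: [0.5835, 0.0803, 0.0156]
orientation: [-180.0, -0.2, -0.1]
contact_force: [0.7, -0.1, 0.0]
finger_gap: 0.0636
finger_force: 0.0
```

>>> {"api": "carry_out", "payload": {
  "grip_force": 25,
  "series": [
    {"rx": 0, "ry": 0, "rz": 0, "tx": 0, "ty": 0, "tz": 0, "hand": 0.6},
    {"rx": 0, "ry": 0, "rz": 0, "tx": 0, "ty": 0, "tz": 0, "hand": 0.8},
    {"rx": 0, "ry": 0, "rz": 0, "tx": 0, "ty": 0, "tz": 0, "hand": 1},
    {"rx": 0, "ry": 0, "rz": 0, "tx": 0, "ty": 0, "tz": 0, "hand": 1},
    {"rx": 0, "ry": 0, "rz": 0, "tx": 0, "ty": 0, "tz": 0, "hand": 1},
    {"rx": 0, "ry": 0, "rz": 0, "tx": 0, "ty": 0, "tz": 0, "hand": 1},
    {"rx": 0, "ry": 0, "rz": 0, "tx": 0, "ty": 0, "tz": 0, "hand": 1},
    {"rx": 0, "ry": 0, "rz": 0, "tx": 0, "ty": 0, "tz": 0, "hand": 1},
    {"rx": 0, "ry": 0, "rz": 0, "tx": 0, "ty": 0, "tz": 0, "hand": 1},
    {"rx": 0, "ry": 0, "rz": 0, "tx": 0, "ty": 0, "tz": 0, "hand": 1}
  ]
}}

```text
clock: 4.28
tcp_pos: [0.5833, 0.0808, 0.0153]
orientation: [180.0, -0.2, 0.0]
contact_force: [-1.9, -0.6, 6.7]
finger_gap: 0.0331
finger_force: 25.2
```

>>> {"api": "carry_out", "payload": {
  "grip_force": 25,
  "series": [
    {"rx": 0, "ry": 0, "rz": 0, "tx": 0, "ty": 0, "tz": -10, "hand": 1},
    {"rx": 0, "ry": 0, "rz": 0, "tx": 0, "ty": 0, "tz": -35, "hand": 1},
    {"rx": 0, "ry": 0, "rz": 0, "tx": 0, "ty": -10, "tz": -65, "hand": 1},
    {"rx": 0, "ry": 0, "rz": 0, "tx": 0, "ty": -30, "tz": -90, "hand": 1},
    {"rx": 0, "ry": 0, "rz": 0, "tx": 0, "ty": -55, "tz": -100, "hand": 1},
    {"rx": 0, "ry": 0, "rz": 0, "tx": 0, "ty": -75, "tz": -100, "hand": 1},
    {"rx": 0, "ry": 0, "rz": 0, "tx": 0, "ty": -80, "tz": -100, "hand": 1},
    {"rx": 0, "ry": 0, "rz": 0, "tx": 0, "ty": -80, "tz": -100, "hand": 1},
    {"rx": 0, "ry": 0, "rz": 0, "tx": 0, "ty": -80, "tz": -100, "hand": 1},
    {"rx": 0, "ry": 0, "rz": 0, "tx": 0, "ty": -80, "tz": -100, "hand": 1}
  ]
}}

```text
clock: 5.12
tcp_pos: [0.5813, 0.1598, 0.1125]
orientation: [180.0, 0.1, -0.0]
contact_force: [-0.8, 0.1, -2.0]
finger_gap: 0.0327
finger_force: 25.2
```

```bash
python3 look.py w2 vial:.13 pad_vial:.006 pad_case:.006
```

```text
tcp [0.5814 0.1597 0.1125] gap 0.03269382731376786 t 5.1667
vial 0.8 [257. 268.] at [579.6 161. ] [577.5 161.4] [35.5 61.8] 2.0
vial 0.53 [367. 380.] at [516.3 106. ] [517.  105.5] [3.  7.8] 41.6
pad_vial 0.89 [163. 172.] at [591.9 235.4] [589.6 234.9] [ 81.  100.1] 79.1
pad_case 0.61 [344. 180.] at [585.   90.6] [584.2  91.7] [ 81.7 101.3] 88.5
dark [270. 294.] [500.4 162. ] [248.3 507.6] 89.9
hole [226. 339.] [431.3 187.7] [19.5 41.8] 82.6
hole [ 58. 313.] [460.1 344.7] [22.5 25.9] 126.6
hole [343. 181.] [583.6  91.3] [54.7 78.3] 88.5
dark [163. 172.] [589.5 235.2] [79.8 99.6] 79.2
hole [163. 175.] [589.  236.1] [37.6 37.9] 132.3
```

View pics/w2.png

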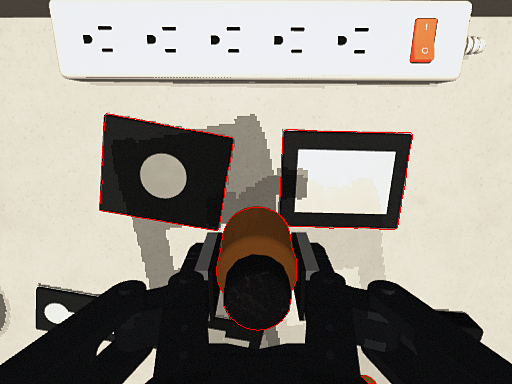

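Run:
```python
from h import *
p=shot('wrist')
print(p['C'],px2w(p,[257,292],.159),px2w(p,[257,327],.159),px2w(p,[257,257],.159),px2w(p,[257,208],.103))
go(589.5,235.5,18)
```

```text
[0.65515881 0.16109263 0.25621232] [[0.5876725  0.16099112]] [[0.57295884 0.16100152]] [[0.60134592 0.16098146]] [[0.59807778 0.16089783]]
go t [  7.6 -75.5  95. ] r [ 0.     0.001 -0.   ] j6 100.4 yaw -90.1
go t [  7.6 -75.5  95. ] r [ 1.000e-03 -0.000e+00  3.142e+00] j6 100.4 yaw -90.1
```

>>> {"api": "carry_out", "payload": {
  "grip_force": 25,
  "series": [
    {"rx": 0, "ry": 0, "rz": 0, "tx": 4, "ty": -25, "tz": 0, "hand": 1},
    {"rx": 0, "ry": 0, "rz": 0, "tx": 8, "ty": -55, "tz": 0, "hand": 1},
    {"rx": 0, "ry": 0, "rz": 0, "tx": 8, "ty": -76, "tz": 10, "hand": 1},
    {"rx": 0, "ry": 0, "rz": 0, "tx": 8, "ty": -76, "tz": 35, "hand": 1},
    {"rx": 0, "ry": 0, "rz": 0, "tx": 8, "ty": -76, "tz": 60, "hand": 1},
    {"rx": 0, "ry": 0, "rz": 0, "tx": 8, "ty": -76, "tz": 80, "hand": 1},
    {"rx": 0, "ry": 0, "rz": 0, "tx": 8, "ty": -76, "tz": 90, "hand": 1},
    {"rx": 0, "ry": 0, "rz": 0, "tx": 8, "ty": -76, "tz": 93, "hand": 1},
    {"rx": 0, "ry": 0, "rz": 0, "tx": 8, "ty": -76, "tz": 95, "hand": 1},
    {"rx": 0, "ry": 0, "rz": 0, "tx": 8, "ty": -76, "tz": 96, "hand": 1}
  ]
}}

```text
clock: 6.2
tcp_pos: [0.5909, 0.2367, 0.0184]
orientation: [-180.0, -0.1, -0.0]
contact_force: [-0.2, -0.3, -1.7]
finger_gap: 0.0329
finger_force: 25.2
```

Run:
```python
from h import *
go(589.5,235.5,16)
print(state()[0]['contact_force'])
```

```text
go t [-1.4  1.2  2.4] r [-0.001 -0.002 -0.   ] j6 107.0 yaw -90.0
go t [-1.4  1.2  2.4] r [-3.000e-03  1.000e-03  3.142e+00] j6 107.0 yaw -90.0
[-0.18502652 -0.26206156 -1.71215776]
```

Lower the last bit, release slowly, then rise.

>>> {"api": "carry_out", "payload": {
  "grip_force": 25,
  "series": [
    {"rx": 0, "ry": 0, "rz": 0, "tx": -1, "ty": 1, "tz": 1, "hand": 1},
    {"rx": 0, "ry": 0, "rz": 0, "tx": -1, "ty": 1, "tz": 2.5, "hand": 1},
    {"rx": 0, "ry": 0, "rz": 0, "tx": -1, "ty": 1, "tz": 2.5, "hand": 1},
    {"rx": 0, "ry": 0, "rz": 0, "tx": -1, "ty": 1, "tz": 2.5, "hand": 0.5},
    {"rx": 0, "ry": 0, "rz": 0, "tx": -1, "ty": 1, "tz": 2.5, "hand": 0.4},
    {"rx": 0, "ry": 0, "rz": 0, "tx": -1, "ty": 1, "tz": 2.5, "hand": 0.3},
    {"rx": 0, "ry": 0, "rz": 0, "tx": -1, "ty": 1, "tz": 2.5, "hand": 0.2},
    {"rx": 0, "ry": 0, "rz": 0, "tx": -1, "ty": 1, "tz": 2.5, "hand": 0},
    {"rx": 0, "ry": 0, "rz": 0, "tx": -1, "ty": 1, "tz": 2.5, "hand": 0},
    {"rx": 0, "ry": 0, "rz": 0, "tx": -1, "ty": 1, "tz": 2.5, "hand": 0}
  ]
}}

```text
clock: 7.03
tcp_pos: [0.589, 0.2357, 0.0148]
orientation: [180.0, -0.0, -0.0]
contact_force: [0.6, 0.0, -0.4]
finger_gap: 0.0858
finger_force: 0.0
```

>>> {"api": "carry_out", "payload": {
  "series": [
    {"rx": 0, "ry": 0, "rz": 0, "tx": 0, "ty": 0, "tz": -10, "hand": 0},
    {"rx": 0, "ry": 0, "rz": 0, "tx": 0, "ty": 0, "tz": -30, "hand": 0},
    {"rx": 0, "ry": 0, "rz": 0, "tx": 0, "ty": 0, "tz": -60, "hand": 0},
    {"rx": 0, "ry": 0, "rz": 0, "tx": 0, "ty": 0, "tz": -95, "hand": 0},
    {"rx": 0, "ry": 0, "rz": 0, "tx": 0, "ty": 0, "tz": -130, "hand": 0},
    {"rx": 0, "ry": 0, "rz": 0, "tx": -20, "ty": 20, "tz": -150, "hand": 0},
    {"rx": 0, "ry": 0, "rz": 0, "tx": -40, "ty": 40, "tz": -170, "hand": 0},
    {"rx": 0, "ry": 0, "rz": 0, "tx": -50, "ty": 50, "tz": -180, "hand": 0},
    {"rx": 0, "ry": 0, "rz": 0, "tx": -50, "ty": 50, "tz": -180, "hand": 0},
    {"rx": 0, "ry": 0, "rz": 0, "tx": -50, "ty": 50, "tz": -180, "hand": 0}
  ]
}}

```text
clock: 7.87
tcp_pos: [0.5394, 0.1857, 0.1964]
orientation: [-179.9, -0.2, -0.1]
contact_force: [-0.4, 0.7, -0.2]
finger_gap: 0.0851
finger_force: 0.0
```

```bash
python3 look.py w3 vial:.03 pad_vial:.006 pad_case:.006 pad_pump:.006 case:.025
```

```text
tcp [0.5391 0.1859 0.1951] gap 0.085340979281598 t 7.9167
vial 0.7 [201. 114.] at [591.5 239.4] [590.8 238. ] [35.4 38.4] 135.0
vial 0.57 [357. 313.] at [371.3  73.5] [370.4  71.5] [10.3 48.7] 26.6
pad_vial 0.67 [221. 112.] at [592.5 222.7] [589.2 235.6] [ 80.6 101.2] 79.4
pad_case 0.73 [351. 121.] at [583.4  90.6] [584.3  92.3] [ 81.4 100.5] 88.4
pad_case 0.34 [503. 124.] at [580.7 -63.7] [578.8 -66. ] [13.  46.3] 12.7
pad_pump 0.55 [193. 244.] at [445.4 259.8] [443.2 260.6] [ 49.5 209.4] 78.1
case 0.57 [425. 252.] at [444.9   4.8] [442.7   7. ] [55.2 83. ] 83.2
dark [268. 312.] [364.5 189.4] [242.7 675.4] 90.0
hole [190. 246.] [442.3 261.9] [ 27.6 192.3] 78.2
dark [350. 118.] [583.9  92.3] [79.2 99.7] 88.5
hole [351. 120.] [583.8  91.4] [54.9 78.6] 88.5
dark [208. 113.] [589.  235.5] [79.6 99.7] 79.2
hole [205. 114.] [588.6 239.8] [38.7 45.9] 89.9
dark [12. 90.] [610.7 421.5] [40.7 96.2] 167.0
dark [28. 81.] [623.6 407.6] [ 57.4 132.4] 170.2
```

View pics/w3.png

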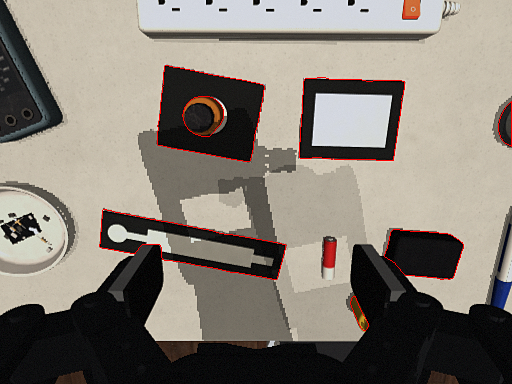

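>>> {"api": "carry_out", "payload": {
  "series": [
    {"rx": 0, "ry": 0, "rz": -0.6, "tx": -50, "ty": 90, "tz": 20, "hand": 0},
    {"rx": 0, "ry": 0, "rz": -0.6, "tx": -50, "ty": 90, "tz": 20, "hand": 0},
    {"rx": 0, "ry": 0, "rz": -0.6, "tx": -50, "ty": 90, "tz": 20, "hand": 0},
    {"rx": 0, "ry": 0, "rz": -0.6, "tx": -50, "ty": 90, "tz": 20, "hand": 0},
    {"rx": 0, "ry": 0, "rz": -1.2, "tx": -100, "ty": 180, "tz": 40, "hand": 0},
    {"rx": 0, "ry": 0, "rz": -1.2, "tx": -100, "ty": 180, "tz": 40, "hand": 0},
    {"rx": 0, "ry": 0, "rz": -1.2, "tx": -100, "ty": 180, "tz": 40, "hand": 0},
    {"rx": 0, "ry": 0, "rz": -1.2, "tx": -100, "ty": 180, "tz": 40, "hand": 0},
    {"rx": 0, "ry": 0, "rz": -1.2, "tx": -100, "ty": 180, "tz": 40, "hand": 0},
    {"rx": 0, "ry": 0, "rz": -1.2, "tx": -100, "ty": 180, "tz": 40, "hand": 0}
  ]
}}

```text
clock: 9.0
tcp_pos: [0.4386, 0.0054, 0.1542]
orientation: [-179.9, 0.0, 69.0]
contact_force: [1.1, -0.3, 0.1]
finger_gap: 0.0851
finger_force: 0.0
```

Run:
```python
from h import *
go(440,5,150,-3)
```

```text
go t [0.2 1.4 4.2] r [-0.001  0.    -0.314] j6 14.7 yaw -21.0
go t [0.2 1.4 4.2] r [0.000e+00 2.000e-03 2.828e+00] j6 14.7 yaw -21.0
```

>>> {"api": "carry_out", "payload": {
  "series": [
    {"rx": 0, "ry": 0, "rz": -0.1, "tx": 0, "ty": 1, "tz": 4, "hand": 0},
    {"rx": 0, "ry": 0, "rz": -0.2, "tx": 0, "ty": 1, "tz": 4, "hand": 0},
    {"rx": 0, "ry": 0, "rz": -0.3, "tx": 0, "ty": 1, "tz": 4, "hand": 0},
    {"rx": 0, "ry": 0, "rz": -0.314, "tx": 0, "ty": 1, "tz": 4, "hand": 0},
    {"rx": 0, "ry": 0, "rz": -0.314, "tx": 0, "ty": 1, "tz": 4, "hand": 0},
    {"rx": 0, "ry": 0, "rz": -0.314, "tx": 0, "ty": 1, "tz": 4, "hand": 0},
    {"rx": 0, "ry": 0, "rz": -0.314, "tx": 0, "ty": 1, "tz": 4, "hand": 0},
    {"rx": 0, "ry": 0, "rz": -0.314, "tx": 0, "ty": 1, "tz": 4, "hand": 0},
    {"rx": 0, "ry": 0, "rz": -0.314, "tx": 0, "ty": 1, "tz": 4, "hand": 0},
    {"rx": 0, "ry": 0, "rz": -0.314, "tx": 0, "ty": 1, "tz": 4, "hand": 0}
  ]
}}

```text
clock: 9.83
tcp_pos: [0.4398, 0.0054, 0.1508]
orientation: [180.0, -0.0, 86.7]
contact_force: [0.9, 0.4, 0.0]
finger_gap: 0.0854
finger_force: 0.0
```

```bash
python3 look.py w4 case:.025 vial:.03 pad_vial:.006 pad_case:.006 pad_pump:.006
```

```text
tcp [0.4399 0.0054 0.1509] gap 0.08519653905910042 t 9.8833
case 0.78 [253. 182.] at [435.7   4.8] [437.    2.8] [47.8 75.6] 83.9
vial 0.86 [162. 128.] at [365.6  56.1] [366.1  56.8] [36.4 42.6] 50.4
pad_case 0.73 [421.  63.] at [582.2  94.6] [582.8  91.3] [ 82.9 101.4] 88.6
pad_pump 0.46 [252. 182.] at [434.9  -0.5] [436.6  -2.2] [50.9 81.1] 84.3
dark [255. 182.] [436.6  -1.8] [51.1 79.8] 83.7
dark [423.  62.] [583.3  91.6] [80.5 99.4] 88.5
hole [424.  64.] [584.5  91.5] [54.4 78.5] 88.5
dark [217. 271.] [435.4 -45. ] [388.9 584.8] 176.7
hole [418. 266.] [596.3 -98.2] [17.5 35.1] 28.5
```

View pics/w4.png

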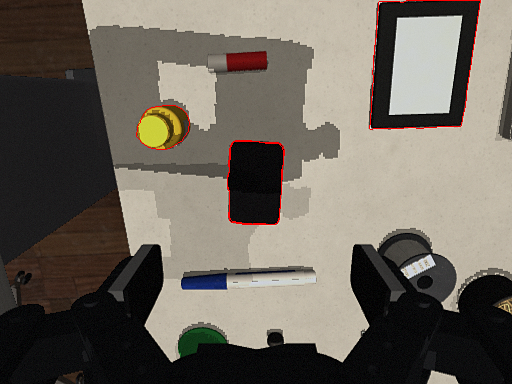

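Run:
```python
from h import *
go(436.8,1,2,-6)
```

```text
go t [ -4.5  -2.8 148.9] r [0.    0.    0.048] j6 -3.0 yaw -3.3
go t [ -4.5  -2.8 148.9] r [-0.     0.    -3.094] j6 -3.0 yaw -3.3
```

>>> {"api": "carry_out", "payload": {
  "grip_force": 35,
  "series": [
    {"rx": 0, "ry": 0, "rz": 0.048, "tx": -4.5, "ty": -2.8, "tz": 35, "hand": 0},
    {"rx": 0, "ry": 0, "rz": 0.048, "tx": -4.5, "ty": -2.8, "tz": 75, "hand": 0},
    {"rx": 0, "ry": 0, "rz": 0.048, "tx": -4.5, "ty": -2.8, "tz": 110, "hand": 0},
    {"rx": 0, "ry": 0, "rz": 0.048, "tx": -4.5, "ty": -2.8, "tz": 132, "hand": 0},
    {"rx": 0, "ry": 0, "rz": 0.048, "tx": -4.5, "ty": -2.8, "tz": 143, "hand": 0},
    {"rx": 0, "ry": 0, "rz": 0.048, "tx": -4.5, "ty": -2.8, "tz": 148, "hand": 0},
    {"rx": 0, "ry": 0, "rz": 0.048, "tx": -4.5, "ty": -2.8, "tz": 148, "hand": 0},
    {"rx": 0, "ry": 0, "rz": 0.048, "tx": -4.5, "ty": -2.8, "tz": 148, "hand": 0.2},
    {"rx": 0, "ry": 0, "rz": 0.048, "tx": -4.5, "ty": -2.8, "tz": 148, "hand": 0.4},
    {"rx": 0, "ry": 0, "rz": 0.048, "tx": -4.5, "ty": -2.8, "tz": 148, "hand": 0.6}
  ]
}}

```text
clock: 10.97
tcp_pos: [0.4384, 0.0009, 0.0046]
orientation: [179.8, 0.0, 84.0]
contact_force: [0.0, 0.5, -0.2]
finger_gap: 0.0516
finger_force: 0.0
```

>>> {"api": "carry_out", "payload": {
  "grip_force": 35,
  "series": [
    {"rx": 0, "ry": 0, "rz": 0, "tx": 0, "ty": 0, "tz": 0, "hand": 0.8},
    {"rx": 0, "ry": 0, "rz": 0, "tx": 0, "ty": 0, "tz": 0, "hand": 1},
    {"rx": 0, "ry": 0, "rz": 0, "tx": 0, "ty": 0, "tz": 0, "hand": 1},
    {"rx": 0, "ry": 0, "rz": 0, "tx": 0, "ty": 0, "tz": 0, "hand": 1},
    {"rx": 0, "ry": 0, "rz": 0, "tx": 0, "ty": 0, "tz": -5, "hand": 1},
    {"rx": 0, "ry": 0, "rz": 0, "tx": 0, "ty": 0, "tz": -20, "hand": 1},
    {"rx": 0, "ry": 0, "rz": 0, "tx": 0, "ty": 0, "tz": -45, "hand": 1},
    {"rx": 0, "ry": 0, "rz": 0, "tx": 0, "ty": 0, "tz": -70, "hand": 1},
    {"rx": 0, "ry": 0, "rz": 0, "tx": 0, "ty": 0, "tz": -75, "hand": 1},
    {"rx": 0, "ry": 0, "rz": 0, "tx": 0, "ty": 0, "tz": -75, "hand": 1}
  ]
}}

```text
clock: 11.8
tcp_pos: [0.4384, 0.0009, 0.0801]
orientation: [179.7, 0.0, 84.0]
contact_force: [-0.2, 0.8, -0.7]
finger_gap: 0.0458
finger_force: 36.7
```

```bash
python3 look.py w5 case:.098
python3 -c "
from h import *
go(584,91.5,78,-1.5)"
```

```text
tcp [0.4371 0.001  0.0783] gap 0.04582544318571876 t 11.85
case 0.83 [255. 257.] at [437.5   7.1] [437.7   3. ] [47.1 79.1] 84.5
dark [259. 313.] [431.1 -73.5] [183.4 441.3] 173.6
hole [265. 333.] [ 426.9 -112.7] [ 49.7 100.5] 11.6
dark [441.  80.] [577.6  79.6] [70.6 74.8] 88.6
dark [ 22. 131.] [293.9  42.5] [ 55.6 198.1] 71.0
go t [105.4 137.6  -1.1] r [-0.001 -0.    -0.079] j6 -0.9 yaw -6.0
go t [105.4 137.6  -1.1] r [-0.000e+00  1.000e-03  3.063e+00] j6 -0.9 yaw -6.0
```

View pics/w5.png

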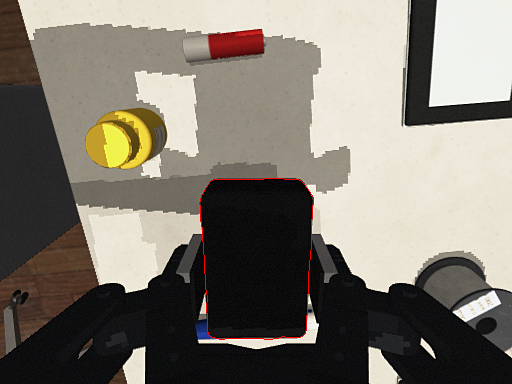

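Run:
```python
from h import *
p=shot('wrist')
print(px2w(p,[[257,338],[257,178],[201,260],[313,260]],.0987)*1000,px2w(p,[[257,178]],.0737)*1000)
```

```text
[[431.92696801 -32.12199038]
 [439.86230944  43.56695321]
 [412.53650044  10.31147774]
 [459.69148006   5.35275172]] [[439.19498663  36.87360066]]
```

>>> {"api": "carry_out", "payload": {
  "grip_force": 35,
  "series": [
    {"rx": 0, "ry": 0, "rz": -0.02, "tx": 18, "ty": 23, "tz": 0, "hand": 1},
    {"rx": 0, "ry": 0, "rz": -0.04, "tx": 40, "ty": 53, "tz": 0, "hand": 1},
    {"rx": 0, "ry": 0, "rz": -0.06, "tx": 64, "ty": 84, "tz": 0, "hand": 1},
    {"rx": 0, "ry": 0, "rz": -0.079, "tx": 86, "ty": 113, "tz": 0, "hand": 1},
    {"rx": 0, "ry": 0, "rz": -0.079, "tx": 100, "ty": 132, "tz": 10, "hand": 1},
    {"rx": 0, "ry": 0, "rz": -0.079, "tx": 104, "ty": 138, "tz": 25, "hand": 1},
    {"rx": 0, "ry": 0, "rz": -0.079, "tx": 104, "ty": 138, "tz": 40, "hand": 1},
    {"rx": 0, "ry": 0, "rz": -0.079, "tx": 104, "ty": 138, "tz": 52, "hand": 1},
    {"rx": 0, "ry": 0, "rz": -0.079, "tx": 104, "ty": 138, "tz": 58, "hand": 1},
    {"rx": 0, "ry": 0, "rz": -0.079, "tx": 104, "ty": 138, "tz": 58, "hand": 1}
  ]
}}

```text
clock: 12.78
tcp_pos: [0.5822, 0.0897, 0.0165]
orientation: [-179.7, 0.0, 88.5]
contact_force: [-0.4, -1.0, -0.9]
finger_gap: 0.0455
finger_force: 36.6
```

```bash
python3 look.py w6 case:.04
python3 -c "
from h import *
go(584.5,90,10.5,-1.5)"
```

```text
tcp [0.5833 0.0897 0.0181] gap 0.04626442477137793 t 12.8333
case 0.56 [256. 255.] at [581.7  99.8] [581.6  95.2] [44.4 74.6] 88.6
dark [257. 302.] [578.9  67.9] [147.7 312.3] 178.8
hole [256. 336.] [579.8  31.2] [23.1 71.7] 178.7
hole [286. 198.] [599.  114.5] [37.6 82.6] 142.0
dark [257.  19.] [582.  191.2] [21.2 80.9] 178.4
go t [0.3 0.1 8.9] r [-0.001  0.    -0.   ] j6 5.0 yaw -1.5
go t [0.3 0.1 8.9] r [0.000e+00 2.000e-03 3.141e+00] j6 5.0 yaw -1.5
```

View pics/w6.png

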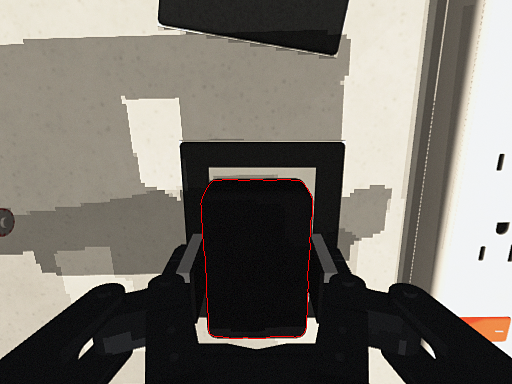

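Run:
```python
from h import *
p=shot('wrist')
print(px2w(p,[[209,167],[316,167],[181,143],[345,143]],.006)*1000,px2w(p,[[205,182],[311,182],[257,178]],.0135)*1000)
```

```text
[[560.91061131 129.28174894]
 [614.21778164 127.87799618]
 [548.09024604 141.61371077]
 [628.02274438 139.50634504]] [[559.65381414 123.6645793 ]
 [610.6438681  122.32286898]
 [584.7211375  124.99800369]]
```

>>> {"api": "carry_out", "payload": {
  "grip_force": 35,
  "series": [
    {"rx": 0, "ry": 0, "rz": 0, "tx": 1.6, "ty": 2.2, "tz": 0, "hand": 1},
    {"rx": 0, "ry": 0, "rz": 0, "tx": 1.6, "ty": 2.2, "tz": 3, "hand": 1},
    {"rx": 0, "ry": 0, "rz": 0, "tx": 1.6, "ty": 2.2, "tz": 6, "hand": 1},
    {"rx": 0, "ry": 0, "rz": 0, "tx": 1.6, "ty": 2.2, "tz": 7.5, "hand": 1},
    {"rx": 0, "ry": 0, "rz": 0, "tx": 1.6, "ty": 2.2, "tz": 7.5, "hand": 1},
    {"rx": 0, "ry": 0, "rz": 0, "tx": 1.6, "ty": 2.2, "tz": 7.5, "hand": 0.3},
    {"rx": 0, "ry": 0, "rz": 0, "tx": 1.6, "ty": 2.2, "tz": 7.5, "hand": 0.1},
    {"rx": 0, "ry": 0, "rz": 0, "tx": 1.6, "ty": 2.2, "tz": 7.5, "hand": 0},
    {"rx": 0, "ry": 0, "rz": 0, "tx": 1.6, "ty": 2.2, "tz": 7.5, "hand": 0},
    {"rx": 0, "ry": 0, "rz": 0, "tx": 1.6, "ty": 2.2, "tz": 7.5, "hand": 0}
  ]
}}

```text
clock: 13.77
tcp_pos: [0.5873, 0.0915, 0.0125]
orientation: [180.0, -0.0, 88.5]
contact_force: [-0.8, -0.2, -0.2]
finger_gap: 0.0854
finger_force: 0.0
```

>>> {"api": "carry_out", "payload": {
  "series": [
    {"rx": 0, "ry": 0, "rz": 0, "tx": 0, "ty": 0, "tz": -10, "hand": 0},
    {"rx": 0, "ry": 0, "rz": 0, "tx": 0, "ty": 0, "tz": -35, "hand": 0},
    {"rx": 0, "ry": 0, "rz": 0, "tx": 0, "ty": 0, "tz": -70, "hand": 0},
    {"rx": 0, "ry": 0, "rz": 0, "tx": 0, "ty": 0, "tz": -105, "hand": 0},
    {"rx": 0, "ry": 0, "rz": 0, "tx": 20, "ty": 0, "tz": -140, "hand": 0},
    {"rx": 0, "ry": 0, "rz": 0, "tx": 30, "ty": 0, "tz": -170, "hand": 0},
    {"rx": 0, "ry": 0, "rz": 0, "tx": 30, "ty": 0, "tz": -180, "hand": 0},
    {"rx": 0, "ry": 0, "rz": 0, "tx": 30, "ty": 0, "tz": -180, "hand": 0},
    {"rx": 0, "ry": 0, "rz": 0, "tx": 30, "ty": 0, "tz": -180, "hand": 0},
    {"rx": 0, "ry": 0, "rz": 0, "tx": 30, "ty": 0, "tz": -180, "hand": 0}
  ]
}}

```text
clock: 14.6
tcp_pos: [0.5866, 0.1209, 0.1898]
orientation: [-179.8, 0.0, 88.5]
contact_force: [-0.1, 1.2, -0.7]
finger_gap: 0.0853
finger_force: 0.0
```

```bash
python3 look.py w7 case:.031 vial:.03 pad_case:.006 pad_vial:.006 pad_pump:.006
python3 -c "
import cv2
a=cv2.imread('pics/w7.png');cv2.imwrite('pics/w7c.png',cv2.resize(a[0:300,100:500],(800,600)))"
```

```text
tcp [0.5864 0.1209 0.1893] gap 0.08534475470472773 t 14.65
case 0.66 [257. 197.] at [585.   95.5] [585.7  93.7] [47.1 76.2] 88.7
case 0.19 [258. 332.] at [581.8 -66.1] [583.3 -63.6] [49.2 50.1] 178.7
vial 0.69 [258.  38.] at [590.1 239.4] [591.  237.8] [35.4 37.1] 88.5
vial 0.63 [ 44. 235.] at [364.5  59.6] [365.2  56.5] [33.6 74.8] 32.3
pad_case 0.82 [234. 178.] at [561.6 108.6] [584.1  92.4] [80.3 99.3] 88.5
pad_vial 0.77 [254.  65.] at [585.4 219.7] [589. 233.] [80.5 96.2] 79.4
pad_pump 0.9 [97. 65.] at [436.2 223.4] [435.2 219.7] [ 47.6 127.4] 78.3
dark [256. 190.] [583.9  91.8] [79.6 98.3] 88.5
hole [244. 179.] [583.7  91. ] [54.3 77.4] 88.4
dark [276. 266.] [580.2  53. ] [441.3 664.4] 178.7
dark [259.  49.] [588.9 233.3] [79.7 95.4] 79.3
hole [259.  42.] [590.7 239.2] [39.2 45.5] 87.5
dark [96. 69.] [434.7 220.1] [ 46.6 126.6] 78.1
```

View pics/w7c.png

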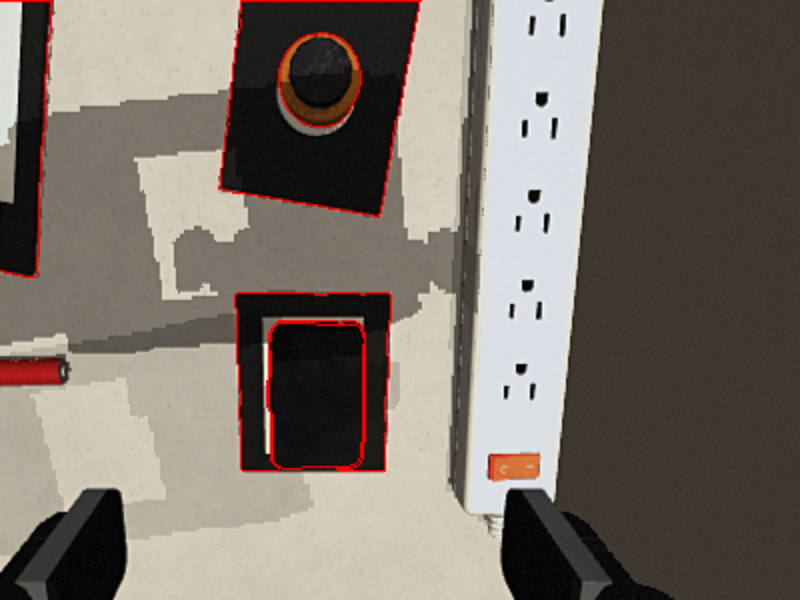

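```bash
python3 -c "
from h import *
go(591.5,237,100,-1.5)"
```

```text
go t [115.9   1.3  90.9] r [-0.002  0.    -0.   ] j6 8.0 yaw -1.5
go t [115.9   1.3  90.9] r [1.000e-03 4.000e-03 3.141e+00] j6 8.0 yaw -1.5
```

>>> {"api": "carry_out", "payload": {
  "grip_force": 25,
  "series": [
    {"rx": 0, "ry": 0, "rz": 0, "tx": 35, "ty": 0.5, "tz": 15, "hand": 0.3},
    {"rx": 0, "ry": 0, "rz": 0, "tx": 72, "ty": 1, "tz": 30, "hand": 0.3},
    {"rx": 0, "ry": 0, "rz": 0, "tx": 105, "ty": 1.5, "tz": 45, "hand": 0.3},
    {"rx": 0, "ry": 0, "rz": 0, "tx": 116, "ty": 1.5, "tz": 70, "hand": 0.3},
    {"rx": 0, "ry": 0, "rz": 0, "tx": 116, "ty": 1.5, "tz": 90, "hand": 0.3},
    {"rx": 0, "ry": 0, "rz": 0, "tx": 116, "ty": 1.5, "tz": 120, "hand": 0.3},
    {"rx": 0, "ry": 0, "rz": 0, "tx": 116, "ty": 1.5, "tz": 145, "hand": 0.3},
    {"rx": 0, "ry": 0, "rz": 0, "tx": 116, "ty": 1.5, "tz": 163, "hand": 0.3},
    {"rx": 0, "ry": 0, "rz": 0, "tx": 116, "ty": 1.5, "tz": 172, "hand": 0.3},
    {"rx": 0, "ry": 0, "rz": 0, "tx": 116, "ty": 1.5, "tz": 172, "hand": 0.3}
  ]
}}

```text
clock: 15.73
tcp_pos: [0.5903, 0.2367, 0.0171]
orientation: [-179.7, 0.1, 88.5]
contact_force: [-0.8, -0.6, 0.3]
finger_gap: 0.0601
finger_force: 0.0
```

>>> {"api": "carry_out", "payload": {
  "grip_force": 25,
  "series": [
    {"rx": 0, "ry": 0, "rz": 0, "tx": 0, "ty": 0, "tz": 0, "hand": 0.4},
    {"rx": 0, "ry": 0, "rz": 0, "tx": 0, "ty": 0, "tz": 0, "hand": 0.5},
    {"rx": 0, "ry": 0, "rz": 0, "tx": 0, "ty": 0, "tz": 0, "hand": 0.6},
    {"rx": 0, "ry": 0, "rz": 0, "tx": 0, "ty": 0, "tz": 0, "hand": 0.8},
    {"rx": 0, "ry": 0, "rz": 0, "tx": 0, "ty": 0, "tz": 0, "hand": 1},
    {"rx": 0, "ry": 0, "rz": 0, "tx": 0, "ty": 0, "tz": 0, "hand": 1},
    {"rx": 0, "ry": 0, "rz": 0, "tx": 0, "ty": 0, "tz": 0, "hand": 1},
    {"rx": 0, "ry": 0, "rz": 0, "tx": 0, "ty": 0, "tz": 0, "hand": 1},
    {"rx": 0, "ry": 0, "rz": 0, "tx": 0, "ty": 0, "tz": -5, "hand": 1},
    {"rx": 0, "ry": 0, "rz": 0, "tx": 0, "ty": 0, "tz": -12, "hand": 1}
  ]
}}

```text
clock: 16.57
tcp_pos: [0.5917, 0.2372, 0.0319]
orientation: [-179.9, 0.0, 88.5]
contact_force: [-1.0, 0.7, -0.5]
finger_gap: 0.0324
finger_force: 25.0
```

```bash
python3 look.py w8 vial:.04 pad_vial:.006
python3 -c "
from h import *
s=state()[0];print(s['finger_gap'],s['contact_force'])
p=cv2.imread('pics/w8.png');cv2.imwrite('pics/w8c.png',cv2.resize(p[60:360,60:460],(800,600)))"
```

```text
tcp [0.5929 0.2376 0.0339] gap 0.032619457697388186 t 16.6167
vial 0.79 [258. 266.] at [591.6 232.9] [590.8 230. ] [35.8 62.9] 97.7
pad_vial 0.59 [254. 190.] at [590.2 260.1] [591.2 246.3] [81.  81.1] 79.5
dark [176. 260.] [589.9 238.8] [228.8 343.7] 178.6
hole [254. 329.] [589.6 169.1] [33.8 64. ] 170.2
hole [257. 249.] [589.6 224.7] [45.4 58.7] 90.6
0.032455791500293346 [-0.07403563  0.55192764 -0.73412264]
```

View pics/w8c.png

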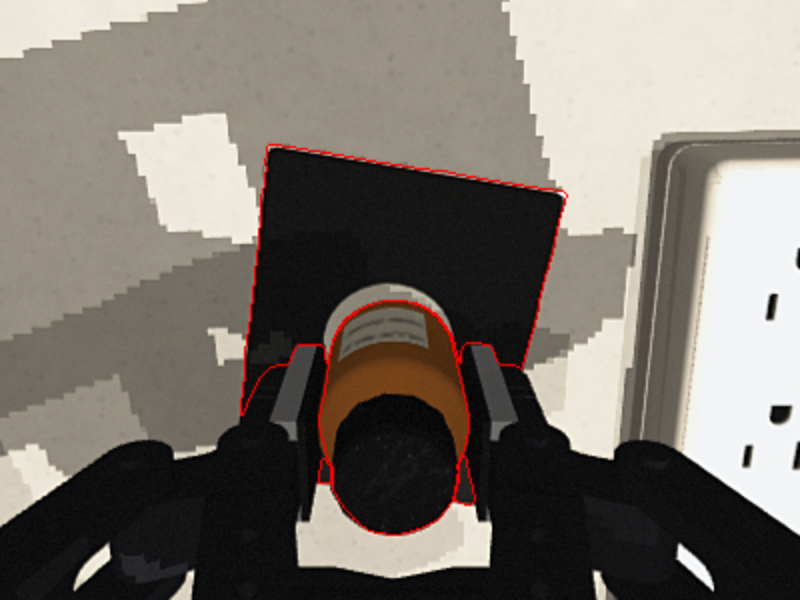

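Run:
```python
from h import *
p=shot('wrist'); s,R,t=state(); print(t)
b=t[2]-.0155+.006
print(px2w(p,[[60+388/2,60+283/2],[60+325/2,60+335/2],[60+454/2,60+325/2]],.006)*1000,px2w(p,[[60+396/2,60+302/2]],b)*1000,b)
# fit disc: arc pixels of light sliver
g=cv2.cvtColor(p['image'],cv2.COLOR_BGR2HSV)
m=((g[...,2]>95)&(g[...,1]<60)).astype(np.uint8); pts=[]
for c in range(224,288):
    col=np.where(m[195:245,c])[0]
    if len(col): pts.append([c,195+col[0]])
W=px2w(p,pts,.006)*1000
from scipy.optimize import least_squares
f=least_squares(lambda q:np.hypot(*(W-q).T)-18.5,[590,235],loss='soft_l1'); print('disc',f.x,np.abs(f.fun).mean(),len(W))
```

```text
[0.5924745  0.23747285 0.03256866]
[[591.09103134 253.60115965]
 [572.57904095 238.30205643]
 [609.57767196 240.41236674]] [[593.23878322 254.38423688]] 0.023068658429601423
disc [589.30169365 234.92391755] 0.12565310990083986 58
```

>>> {"api": "carry_out", "payload": {
  "grip_force": 25,
  "series": [
    {"rx": 0, "ry": 0, "rz": 0, "tx": -2.4, "ty": -3.2, "tz": 0, "hand": 1},
    {"rx": 0, "ry": 0, "rz": 0, "tx": -2.4, "ty": -3.2, "tz": 0, "hand": 1},
    {"rx": 0, "ry": 0, "rz": 0, "tx": -2.4, "ty": -3.2, "tz": 4, "hand": 1},
    {"rx": 0, "ry": 0, "rz": 0, "tx": -2.4, "ty": -3.2, "tz": 8, "hand": 1},
    {"rx": 0, "ry": 0, "rz": 0, "tx": -2.4, "ty": -3.2, "tz": 12, "hand": 1},
    {"rx": 0, "ry": 0, "rz": 0, "tx": -2.4, "ty": -3.2, "tz": 12, "hand": 1},
    {"rx": 0, "ry": 0, "rz": 0, "tx": -2.4, "ty": -3.2, "tz": 12, "hand": 1},
    {"rx": 0, "ry": 0, "rz": 0, "tx": -2.4, "ty": -3.2, "tz": 12, "hand": 1},
    {"rx": 0, "ry": 0, "rz": 0, "tx": -2.4, "ty": -3.2, "tz": 12, "hand": 1},
    {"rx": 0, "ry": 0, "rz": 0, "tx": -2.4, "ty": -3.2, "tz": 12, "hand": 1}
  ]
}}

```text
clock: 17.6
tcp_pos: [0.5895, 0.2353, 0.0223]
orientation: [-180.0, 0.0, 88.5]
contact_force: [-5.6, -2.1, 12.3]
finger_gap: 0.0327
finger_force: 26.1
```

Run:
```python
from h import *
p=shot('wrist'); s,R,t=state(); print(t,s['contact_force'])
cv2.imwrite('pics/w9.png',cv2.resize(p['image'][150:300,160:360],(800,600)))
```

```text
[0.58946276 0.23531377 0.02225505] [-5.72274324 -1.51328147 11.99173818]
```

View pics/w9.png

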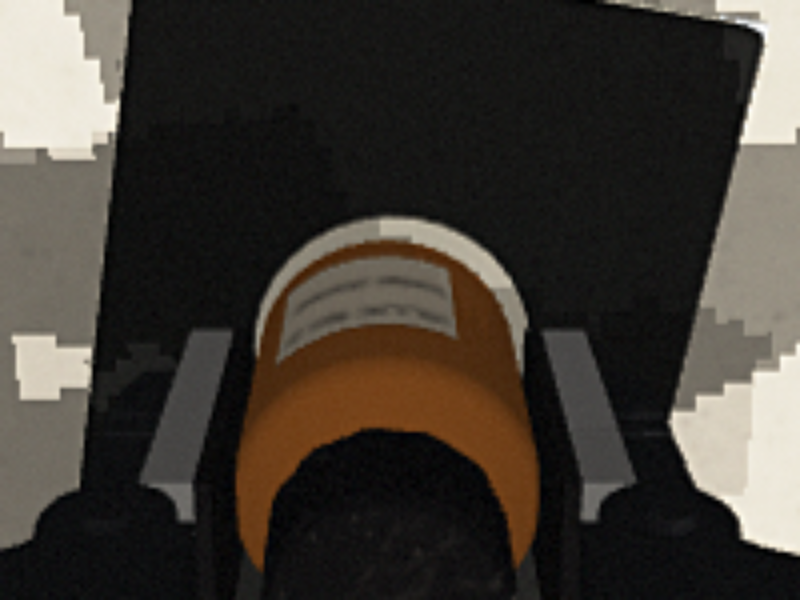

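>>> {"api": "carry_out", "payload": {
  "grip_force": 25,
  "series": [
    {"rx": 0, "ry": 0, "rz": 0, "tx": 0, "ty": 0, "tz": -4, "hand": 1},
    {"rx": 0, "ry": 0, "rz": 0, "tx": 1.5, "ty": 0, "tz": -4, "hand": 1},
    {"rx": 0, "ry": 0, "rz": 0, "tx": 1.5, "ty": 0, "tz": -4, "hand": 1},
    {"rx": 0, "ry": 0, "rz": 0, "tx": 1.5, "ty": 0, "tz": -2, "hand": 1},
    {"rx": 0, "ry": 0, "rz": 0, "tx": 1.5, "ty": 0, "tz": -1, "hand": 1},
    {"rx": 0, "ry": 0, "rz": 0, "tx": 1.5, "ty": 0, "tz": -1, "hand": 1},
    {"rx": 0, "ry": 0, "rz": 0, "tx": 1.5, "ty": 0, "tz": -1, "hand": 0.5},
    {"rx": 0, "ry": 0, "rz": 0, "tx": 1.5, "ty": 0, "tz": -1, "hand": 0.4},
    {"rx": 0, "ry": 0, "rz": 0, "tx": 1.5, "ty": 0, "tz": -1, "hand": 0.3},
    {"rx": 0, "ry": 0, "rz": 0, "tx": 1.5, "ty": 0, "tz": -1, "hand": 0.3}
  ]
}}

```text
clock: 18.48
tcp_pos: [0.5889, 0.2365, 0.0207]
orientation: [-180.0, 0.0, 88.5]
contact_force: [0.1, -1.0, 0.7]
finger_gap: 0.0599
finger_force: 0.0
```

>>> {"api": "carry_out", "payload": {
  "series": [
    {"rx": 0, "ry": 0, "rz": 0, "tx": 0, "ty": 0, "tz": -10, "hand": 0.3},
    {"rx": 0, "ry": 0, "rz": 0, "tx": 0, "ty": 0, "tz": -35, "hand": 0.3},
    {"rx": 0, "ry": 0, "rz": 0, "tx": 0, "ty": 0, "tz": -70, "hand": 0.3},
    {"rx": 0, "ry": 0, "rz": 0, "tx": 0, "ty": 0, "tz": -100, "hand": 0.3},
    {"rx": 0, "ry": 0, "rz": 0, "tx": -30, "ty": 0, "tz": -110, "hand": 0},
    {"rx": 0, "ry": 0, "rz": 0, "tx": -70, "ty": 0, "tz": -110, "hand": 0},
    {"rx": 0, "ry": 0, "rz": 0, "tx": -105, "ty": 0, "tz": -110, "hand": 0},
    {"rx": 0, "ry": 0, "rz": 0, "tx": -125, "ty": 0, "tz": -110, "hand": 0},
    {"rx": 0, "ry": 0, "rz": 0, "tx": -125, "ty": 0, "tz": -110, "hand": 0},
    {"rx": 0, "ry": 0, "rz": 0, "tx": -125, "ty": 0, "tz": -110, "hand": 0}
  ]
}}

```text
clock: 19.32
tcp_pos: [0.5861, 0.1108, 0.132]
orientation: [180.0, -0.0, 88.4]
contact_force: [-0.8, 0.4, 0.2]
finger_gap: 0.0856
finger_force: 0.0
```

```bash
python3 look.py w10 case:.031 vial:.03 pad_vial:.006 pad_case:.006
python3 -c "
from h import *
go(586,91.5,13,-1.5)"
```

```text
tcp [0.5861 0.1117 0.1319] gap 0.08549934993496877 t 19.3667
case 0.85 [257. 209.] at [585.5  94.9] [586.   94.7] [46.6 75.6] 88.4
vial 0.77 [ 16. 251.] at [380.8  62.5] [383.7  58.4] [33.6 55.2] 75.4
vial 0.7 [230. 183.] at [564.7 116.5] [584.2 100.6] [73.5 92.7] 88.9
pad_vial 0.57 [258.  56.] at [589.4 212.1] [587. 221.] [71.8 81. ] 169.7
pad_case 0.57 [232. 186.] at [563.6 106.9] [584.   92.5] [ 81.9 101.7] 88.4
dark [255. 198.] [583.8  92.2] [79.9 99. ] 88.4
hole [241. 186.] [583.7  90.8] [53.8 78.2] 87.9
dark [315. 271.] [583.9  68.9] [363.9 546.4] 178.3
dark [256.  44.] [586.6 221.5] [71.4 79.6] 169.3
dark [57. 68.] [432.4 208.5] [ 46.8 102.6] 78.1
go t [-21.3   0.6 118.4] r [-0.    -0.     0.002] j6 7.1 yaw -1.4
go t [-21.3   0.6 118.4] r [ 0.   -0.   -3.14] j6 7.1 yaw -1.4
```

View pics/w10.png

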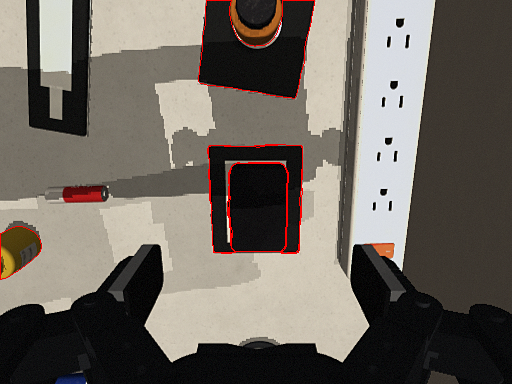

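>>> {"api": "carry_out", "payload": {
  "grip_force": 25,
  "series": [
    {"rx": 0, "ry": 0, "rz": 0, "tx": -20, "ty": 1.5, "tz": 35, "hand": 0},
    {"rx": 0, "ry": 0, "rz": 0, "tx": -20, "ty": 1.5, "tz": 70, "hand": 0},
    {"rx": 0, "ry": 0, "rz": 0, "tx": -20, "ty": 1.5, "tz": 95, "hand": 0},
    {"rx": 0, "ry": 0, "rz": 0, "tx": -20, "ty": 1.5, "tz": 110, "hand": 0},
    {"rx": 0, "ry": 0, "rz": 0, "tx": -20, "ty": 1.5, "tz": 117, "hand": 0},
    {"rx": 0, "ry": 0, "rz": 0, "tx": -20, "ty": 1.5, "tz": 117, "hand": 0.2},
    {"rx": 0, "ry": 0, "rz": 0, "tx": -20, "ty": 1.5, "tz": 117, "hand": 0.35},
    {"rx": 0, "ry": 0, "rz": 0, "tx": -20, "ty": 1.5, "tz": 117, "hand": 0.5},
    {"rx": 0, "ry": 0, "rz": 0, "tx": -20, "ty": 1.5, "tz": 117, "hand": 0.6},
    {"rx": 0, "ry": 0, "rz": 0, "tx": -20, "ty": 1.5, "tz": 117, "hand": 0.7}
  ]
}}

```text
clock: 20.4
tcp_pos: [0.5886, 0.092, 0.0164]
orientation: [179.8, -0.0, 88.5]
contact_force: [-0.0, 0.4, 2.6]
finger_gap: 0.0462
finger_force: 26.8
```

>>> {"api": "carry_out", "payload": {
  "grip_force": 25,
  "series": [
    {"rx": 0, "ry": 0, "rz": 0, "tx": 0, "ty": 0, "tz": 0, "hand": 0.8},
    {"rx": 0, "ry": 0, "rz": 0, "tx": 0, "ty": 0, "tz": 0, "hand": 1},
    {"rx": 0, "ry": 0, "rz": 0, "tx": 0, "ty": 0, "tz": -3, "hand": 1},
    {"rx": 0, "ry": 0, "rz": 0, "tx": -0.7, "ty": -2.5, "tz": -3, "hand": 1},
    {"rx": 0, "ry": 0, "rz": 0, "tx": -0.7, "ty": -2.5, "tz": -3, "hand": 1},
    {"rx": 0, "ry": 0, "rz": 0, "tx": -0.7, "ty": -2.5, "tz": -1, "hand": 1},
    {"rx": 0, "ry": 0, "rz": 0, "tx": -0.7, "ty": -2.5, "tz": 0, "hand": 1},
    {"rx": 0, "ry": 0, "rz": 0, "tx": -0.7, "ty": -2.5, "tz": 0, "hand": 1},
    {"rx": 0, "ry": 0, "rz": 0, "tx": -0.7, "ty": -2.5, "tz": 0, "hand": 1},
    {"rx": 0, "ry": 0, "rz": 0, "tx": -0.7, "ty": -2.5, "tz": 0, "hand": 1}
  ]
}}

```text
clock: 21.23
tcp_pos: [0.5843, 0.0909, 0.0163]
orientation: [-179.9, 0.0, 88.5]
contact_force: [-7.8, -0.6, 14.4]
finger_gap: 0.0459
finger_force: 28.2
```

>>> {"api": "carry_out", "payload": {
  "series": [
    {"rx": 0, "ry": 0, "rz": 0, "tx": 0, "ty": 0, "tz": 0, "hand": 0.3},
    {"rx": 0, "ry": 0, "rz": 0, "tx": 0, "ty": 0, "tz": 0, "hand": 0},
    {"rx": 0, "ry": 0, "rz": 0, "tx": 0, "ty": 0, "tz": 0, "hand": 0},
    {"rx": 0, "ry": 0, "rz": 0, "tx": 0, "ty": 0, "tz": -10, "hand": 0},
    {"rx": 0, "ry": 0, "rz": 0, "tx": 0, "ty": 0, "tz": -35, "hand": 0},
    {"rx": 0, "ry": 0, "rz": 0, "tx": 0, "ty": 0, "tz": -70, "hand": 0},
    {"rx": 0, "ry": 0, "rz": 0, "tx": -5, "ty": 0, "tz": -110, "hand": 0},
    {"rx": 0, "ry": 0, "rz": 0, "tx": -40, "ty": 0, "tz": -135, "hand": 0},
    {"rx": 0, "ry": 0, "rz": 0, "tx": -75, "ty": 0, "tz": -150, "hand": 0},
    {"rx": 0, "ry": 0, "rz": 0, "tx": -110, "ty": 0, "tz": -150, "hand": 0}
  ]
}}

```text
clock: 22.07
tcp_pos: [0.5843, -0.0201, 0.1707]
orientation: [179.4, 0.1, 88.6]
contact_force: [1.7, -0.4, -0.7]
finger_gap: 0.0852
finger_force: 0.0
```

>>> {"api": "carry_out", "payload": {
  "series": [
    {"rx": 0, "ry": 0, "rz": 0, "tx": -35, "ty": 0, "tz": 0, "hand": 0},
    {"rx": 0, "ry": 0, "rz": 0, "tx": -60, "ty": 0, "tz": 0, "hand": 0},
    {"rx": 0, "ry": 0, "rz": 0, "tx": -70, "ty": 0, "tz": 0, "hand": 0},
    {"rx": 0, "ry": 0, "rz": 0, "tx": -70, "ty": 0, "tz": 0, "hand": 0},
    {"rx": 0, "ry": 0, "rz": 0, "tx": -70, "ty": 0, "tz": 0, "hand": 0},
    {"rx": 0, "ry": 0, "rz": 0, "tx": -70, "ty": 0, "tz": 0, "hand": 0},
    {"rx": 0, "ry": 0, "rz": 0, "tx": -70, "ty": 0, "tz": 0, "hand": 0},
    {"rx": 0, "ry": 0, "rz": 0, "tx": -70, "ty": 0, "tz": 0, "hand": 0},
    {"rx": 0, "ry": 0, "rz": 0, "tx": -70, "ty": 0, "tz": 0, "hand": 0},
    {"rx": 0, "ry": 0, "rz": 0, "tx": -70, "ty": 0, "tz": 0, "hand": 0}
  ]
}}

```text
clock: 22.9
tcp_pos: [0.5798, -0.0882, 0.1643]
orientation: [-180.0, -0.0, 88.6]
contact_force: [-0.3, 0.7, 0.7]
finger_gap: 0.085
finger_force: 0.0
```

```bash
python3 look.py w11 case:.031 spool:.044 pad_case:.006 pad_spool:.006 pump:.01
python3 -c "
from h import *
go(580,-97,0,-1.5)"
```

```text
tcp [ 0.5798 -0.0884  0.1643] gap 0.08539809768279964 t 22.95
case 0.61 [254.   2.] at [580.7  51.6] [582.2  51.8] [ 2.7 41.1] 178.6
spool 0.87 [260. 180.] at [582.3 -85.1] [582.1 -87.2] [55.3 61.8] 113.9
spool 0.78 [ 50. 279.] at [ 384.1 -176.7] [ 381.2 -178.3] [54.7 89.1] 42.9
pad_case 0.89 [257.  17.] at [582.7  46.3] [583.   49.7] [18.8 80.1] 178.6
pad_spool 0.71 [260. 296.] at [ 579.2 -227.3] [ 579.  -229.9] [ 80.4 102.1] 84.0
dark [260. 296.] [ 579.  -229.4] [ 79.6 101.4] 83.9
hole [260. 299.] [ 579.  -232.1] [61.8 62.2] 47.0
dark [258. 176.] [583.3 -97.2] [62.7 70.5] 88.6
dark [292. 267.] [ 576.8 -144.3] [407.4 612. ] 178.5
hole [360. 233.] [ 681.7 -154.9] [55.4 61.3] 20.5
dark [257.  13.] [582.9  50.1] [18.  79.3] 178.6
go t [ -8.1   0.5 164.3] r [ 0. -0.  0.] j6 -12.5 yaw -1.5
go t [ -8.1   0.5 164.3] r [ 0.     0.    -3.141] j6 -12.5 yaw -1.5
```

View pics/w11.png

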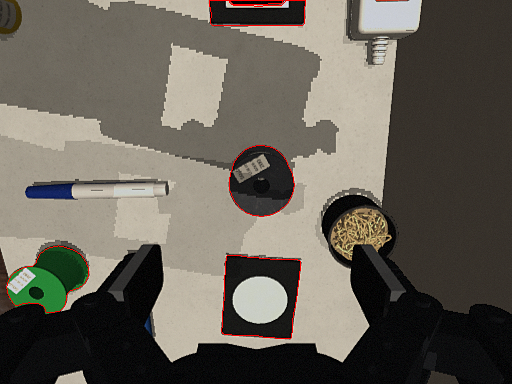

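```bash
python3 -c "
from h import *
p=shot('wrist')
print(px2w(p,[[261,186],[262,216],[293,182],[230,182]],.044)*1000, px2w(p,[262,145],0)*1000)
go(582.5,-92,3,-1.5)"
```

```text
[[ 582.80789379  -91.60746907]
 [ 583.085605   -119.09228066]
 [ 610.07921573  -88.77375724]
 [ 556.54441715  -87.37348629]] [[585.00269083 -63.68738045]]
go t [ -3.    2.8 161.3] r [-0.  0.  0.] j6 -12.5 yaw -1.5
go t [ -3.    2.8 161.3] r [-0.    -0.    -3.141] j6 -12.5 yaw -1.5
```

>>> {"api": "carry_out", "payload": {
  "grip_force": 40,
  "series": [
    {"rx": 0, "ry": 0, "rz": 0, "tx": -3, "ty": 4, "tz": 35, "hand": 0},
    {"rx": 0, "ry": 0, "rz": 0, "tx": -3, "ty": 4, "tz": 75, "hand": 0},
    {"rx": 0, "ry": 0, "rz": 0, "tx": -3, "ty": 4, "tz": 110, "hand": 0},
    {"rx": 0, "ry": 0, "rz": 0, "tx": -3, "ty": 4, "tz": 135, "hand": 0},
    {"rx": 0, "ry": 0, "rz": 0, "tx": -3, "ty": 4, "tz": 152, "hand": 0},
    {"rx": 0, "ry": 0, "rz": 0, "tx": -3, "ty": 4, "tz": 161, "hand": 0},
    {"rx": 0, "ry": 0, "rz": 0, "tx": -3, "ty": 4, "tz": 165, "hand": 0},
    {"rx": 0, "ry": 0, "rz": 0, "tx": -3, "ty": 4, "tz": 165, "hand": 0},
    {"rx": 0, "ry": 0, "rz": 0, "tx": -3, "ty": 4, "tz": 165, "hand": 0.2},
    {"rx": 0, "ry": 0, "rz": 0, "tx": -3, "ty": 4, "tz": 165, "hand": 0.3}
  ]
}}

```text
clock: 24.08
tcp_pos: [0.5852, -0.0924, 0.0012]
orientation: [179.8, 0.0, 88.5]
contact_force: [0.4, -0.3, 0.3]
finger_gap: 0.0639
finger_force: 0.0
```

>>> {"api": "carry_out", "payload": {
  "grip_force": 40,
  "series": [
    {"rx": 0, "ry": 0, "rz": 0, "tx": 0, "ty": 0, "tz": 0, "hand": 0.5},
    {"rx": 0, "ry": 0, "rz": 0, "tx": 0, "ty": 0, "tz": 0, "hand": 0.7},
    {"rx": 0, "ry": 0, "rz": 0, "tx": 0, "ty": 0, "tz": 0, "hand": 1},
    {"rx": 0, "ry": 0, "rz": 0, "tx": 0, "ty": 0, "tz": 0, "hand": 1},
    {"rx": 0, "ry": 0, "rz": 0, "tx": 0, "ty": 0, "tz": 0, "hand": 1},
    {"rx": 0, "ry": 0, "rz": 0, "tx": 0, "ty": 0, "tz": 0, "hand": 1},
    {"rx": 0, "ry": 0, "rz": 0, "tx": 0, "ty": 0, "tz": 0, "hand": 1},
    {"rx": 0, "ry": 0, "rz": 0, "tx": 0, "ty": 0, "tz": 0, "hand": 1},
    {"rx": 0, "ry": 0, "rz": 0, "tx": 0, "ty": 0, "tz": 0, "hand": 1},
    {"rx": 0, "ry": 0, "rz": 0, "tx": 0, "ty": 0, "tz": 0, "hand": 1}
  ]
}}

```text
clock: 24.92
tcp_pos: [0.5851, -0.0924, 0.0014]
orientation: [179.8, 0.0, 88.5]
contact_force: [-0.4, -0.0, 5.6]
finger_gap: 0.0554
finger_force: 43.0
```

>>> {"api": "carry_out", "payload": {
  "grip_force": 40,
  "series": [
    {"rx": 0, "ry": 0, "rz": 0, "tx": 0, "ty": 0, "tz": -10, "hand": 1},
    {"rx": 0, "ry": 0, "rz": 0, "tx": 0, "ty": 0, "tz": -40, "hand": 1},
    {"rx": 0, "ry": 0, "rz": 0, "tx": -25, "ty": 0, "tz": -55, "hand": 1},
    {"rx": 0, "ry": 0, "rz": 0, "tx": -58, "ty": -0.5, "tz": -55, "hand": 1},
    {"rx": 0, "ry": 0, "rz": 0, "tx": -92, "ty": -1, "tz": -55, "hand": 1},
    {"rx": 0, "ry": 0, "rz": 0, "tx": -122, "ty": -1.4, "tz": -50, "hand": 1},
    {"rx": 0, "ry": 0, "rz": 0, "tx": -138, "ty": -1.4, "tz": -40, "hand": 1},
    {"rx": 0, "ry": 0, "rz": 0, "tx": -138, "ty": -1.4, "tz": -30, "hand": 1},
    {"rx": 0, "ry": 0, "rz": 0, "tx": -138, "ty": -1.4, "tz": -22, "hand": 1},
    {"rx": 0, "ry": 0, "rz": 0, "tx": -138, "ty": -1.4, "tz": -22, "hand": 1}
  ]
}}

```text
clock: 25.75
tcp_pos: [0.5763, -0.2279, 0.0178]
orientation: [-179.7, -0.2, 88.5]
contact_force: [-0.4, 0.5, -3.8]
finger_gap: 0.0555
finger_force: 43.3
```

>>> {"api": "carry_out", "payload": {
  "grip_force": 40,
  "series": [
    {"rx": 0, "ry": 0, "rz": 0, "tx": 0, "ty": 0, "tz": 0, "hand": 1},
    {"rx": 0, "ry": 0, "rz": 0, "tx": 0, "ty": 0, "tz": 0, "hand": 1},
    {"rx": 0, "ry": 0, "rz": 0, "tx": 0, "ty": 0, "tz": 0, "hand": 1},
    {"rx": 0, "ry": 0, "rz": 0, "tx": 0, "ty": 0, "tz": 0, "hand": 1},
    {"rx": 0, "ry": 0, "rz": 0, "tx": 0, "ty": 0, "tz": 0, "hand": 1},
    {"rx": 0, "ry": 0, "rz": 0, "tx": 0, "ty": 0, "tz": 0, "hand": 1},
    {"rx": 0, "ry": 0, "rz": 0, "tx": 0, "ty": 0, "tz": 0, "hand": 1},
    {"rx": 0, "ry": 0, "rz": 0, "tx": 0, "ty": 0, "tz": 0, "hand": 1},
    {"rx": 0, "ry": 0, "rz": 0, "tx": 0, "ty": 0, "tz": 0, "hand": 1},
    {"rx": 0, "ry": 0, "rz": 0, "tx": 0, "ty": 0, "tz": 0, "hand": 1}
  ]
}}

```text
clock: 26.58
tcp_pos: [0.5787, -0.23, 0.0213]
orientation: [-180.0, -0.0, 88.5]
contact_force: [-0.8, 0.2, -2.5]
finger_gap: 0.0551
finger_force: 43.3
```

```bash
python3 look.py w12 pad_spool:.006
```

```text
tcp [ 0.5787 -0.23    0.0213] gap 0.05533997201020619 t 26.6333
pad_spool 0.58 [262. 177.] at [ 581.3 -196.9] [ 581.3 -206.5] [52.8 79.8] 173.9
dark [227. 292.] [ 576.7 -254.6] [152.5 322. ] 178.5
hole [232. 264.] [ 563.4 -247. ] [20.7 48.9] 28.6
hole [257. 225.] [ 578.2 -222.6] [20.5 49.2] 177.8
hole [269. 204.] [ 584.7 -213.8] [23.7 59.1] 162.2
dark [428.  66.] [ 657.9 -149.3] [29.2 59.8] 101.7
```

View pics/w12.png

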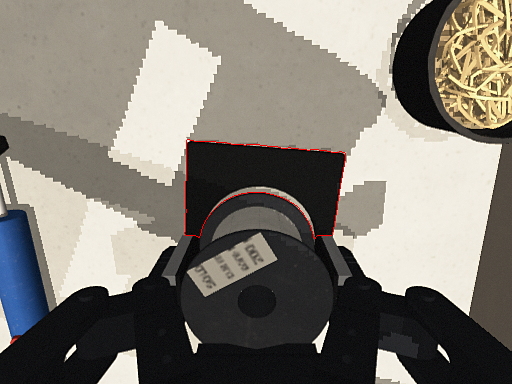

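```bash
cat > disc.py <<'E'
from h import *
from scipy.optimize import least_squares
import sys
r,rb,zb,c0,c1,r0,r1=map(float,sys.argv[1:8])
p=shot('wrist'); s,R,t=state(); print(t)
V=p['image'].max(2).astype(int); top=[];bot=[]
for c in range(int(c0),int(c1)):
    d=np.diff(V[int(r0):int(r1),c]); i=np.argmax(d); top.append([c,r0+i+1])
    j=i+1+np.argmin(d[i+1:i+14]); bot.append([c,r0+j])
print(np.array(top)[::8,1],np.array(bot)[::8,1])
for P,rad,z in((top,r,.006),(bot,rb,zb)):
    W=px2w(p,P,z)*1000
    f=least_squares(lambda q:np.hypot(*(W-q).T)-rad,W.mean(0)-[0,rad],loss='soft_l1'); print(f.x.round(1),np.abs(f.fun).mean().round(2))
E
python3 disc.py 30 28 .0198 232 296 165 215
```

```text
[ 0.57866277 -0.22996122  0.02129706]
[193. 189. 188. 187. 187. 188. 191. 195.] [196. 194. 192. 192. 192. 194. 196. 200.]
[ 578.7 -231.9] 0.12
[ 577.8 -228.2] 0.13
```

>>> {"api": "carry_out", "payload": {
  "grip_force": 40,
  "series": [
    {"rx": 0, "ry": 0, "rz": 0, "tx": -3.7, "ty": 1, "tz": 0, "hand": 1},
    {"rx": 0, "ry": 0, "rz": 0, "tx": -3.7, "ty": 1, "tz": 4, "hand": 1},
    {"rx": 0, "ry": 0, "rz": 0, "tx": -3.7, "ty": 1, "tz": 8, "hand": 1},
    {"rx": 0, "ry": 0, "rz": 0, "tx": -3.7, "ty": 1, "tz": 11, "hand": 1},
    {"rx": 0, "ry": 0, "rz": 0, "tx": -3.7, "ty": 1, "tz": 12, "hand": 1},
    {"rx": 0, "ry": 0, "rz": 0, "tx": -3.7, "ty": 1, "tz": 12, "hand": 1},
    {"rx": 0, "ry": 0, "rz": 0, "tx": -3.7, "ty": 1, "tz": 12, "hand": 1},
    {"rx": 0, "ry": 0, "rz": 0, "tx": -3.7, "ty": 1, "tz": 12, "hand": 1},
    {"rx": 0, "ry": 0, "rz": 0, "tx": -3.7, "ty": 1, "tz": 12, "hand": 1},
    {"rx": 0, "ry": 0, "rz": 0, "tx": -3.7, "ty": 1, "tz": 12, "hand": 1}
  ]
}}

```text
clock: 27.57
tcp_pos: [0.5798, -0.2337, 0.0096]
orientation: [180.0, 0.0, 88.5]
contact_force: [0.4, 0.5, -1.7]
finger_gap: 0.055
finger_force: 43.3
```

```bash
python3 disc.py 30 28 .008 232 296 165 215; python3 -c "
from h import *
print(state()[0]['contact_force'])"
```

```text
[ 0.57974462 -0.23370001  0.0095414 ]
[191. 188. 187. 186. 187. 188. 191. 195.] [196. 194. 192. 192. 192. 194. 196. 200.]
[ 578.7 -232. ] 0.13
[ 579.  -231.9] 0.14
[ 0.09577022  0.64600004 -2.50815206]
```

>>> {"api": "carry_out", "payload": {
  "grip_force": 40,
  "series": [
    {"rx": 0, "ry": 0, "rz": 0, "tx": 0, "ty": 0, "tz": 1, "hand": 1},
    {"rx": 0, "ry": 0, "rz": 0, "tx": 0, "ty": 0, "tz": 2, "hand": 1},
    {"rx": 0, "ry": 0, "rz": 0, "tx": 0, "ty": 0, "tz": 2, "hand": 1},
    {"rx": 0, "ry": 0, "rz": 0, "tx": 0, "ty": 0, "tz": 2, "hand": 0.3},
    {"rx": 0, "ry": 0, "rz": 0, "tx": 0, "ty": 0, "tz": 2, "hand": 0.2},
    {"rx": 0, "ry": 0, "rz": 0, "tx": 0, "ty": 0, "tz": 2, "hand": 0},
    {"rx": 0, "ry": 0, "rz": 0, "tx": 0, "ty": 0, "tz": 2, "hand": 0},
    {"rx": 0, "ry": 0, "rz": 0, "tx": 0, "ty": 0, "tz": -8, "hand": 0},
    {"rx": 0, "ry": 0, "rz": 0, "tx": 0, "ty": 0, "tz": -30, "hand": 0},
    {"rx": 0, "ry": 0, "rz": 0, "tx": 0, "ty": 0, "tz": -65, "hand": 0}
  ]
}}

```text
clock: 28.45
tcp_pos: [0.5769, -0.2323, 0.0716]
orientation: [-179.6, -0.2, 88.5]
contact_force: [-1.5, 0.3, -0.1]
finger_gap: 0.0854
finger_force: 0.0
```

>>> {"api": "carry_out", "payload": {
  "series": [
    {"rx": 0, "ry": 0, "rz": 0, "tx": 0, "ty": 0, "tz": -40, "hand": 0},
    {"rx": 0, "ry": 0, "rz": 0, "tx": -5, "ty": -10, "tz": -75, "hand": 0},
    {"rx": 0, "ry": 0, "rz": 0, "tx": -15, "ty": -40, "tz": -95, "hand": 0},
    {"rx": 0, "ry": 0, "rz": 0, "tx": -25, "ty": -75, "tz": -95, "hand": 0},
    {"rx": 0, "ry": 0, "rz": 0, "tx": -35, "ty": -110, "tz": -95, "hand": 0},
    {"rx": 0, "ry": 0, "rz": 0, "tx": -38, "ty": -130, "tz": -95, "hand": 0},
    {"rx": 0, "ry": 0, "rz": 0, "tx": -38, "ty": -130, "tz": -95, "hand": 0},
    {"rx": 0, "ry": 0, "rz": 0, "tx": -38, "ty": -130, "tz": -95, "hand": 0},
    {"rx": 0, "ry": 0, "rz": 0, "tx": -38, "ty": -130, "tz": -95, "hand": 0},
    {"rx": 0, "ry": 0, "rz": 0, "tx": -38, "ty": -130, "tz": -95, "hand": 0}
  ]
}}

```text
clock: 29.28
tcp_pos: [0.4495, -0.2683, 0.1698]
orientation: [180.0, 0.0, 88.5]
contact_force: [0.7, -0.6, 0.2]
finger_gap: 0.0856
finger_force: 0.0
```

```bash
python3 look.py w13 spool:.05 pad_spool:.006 pump:.01 pump_knob:.01
python3 -c "
from h import *
go(449,-270,100,-2.6)"
```

```text
tcp [ 0.4495 -0.2682  0.1696] gap 0.08519914817347024 t 29.3333
spool 0.93 [156.  89.] at [ 372.4 -190.1] [ 372.8 -189.7] [54.2 60.9] 20.0
spool 0.89 [409. 130.] at [ 573.2 -227. ] [ 573.1 -228.6] [55.5 70.6] 151.0
pad_spool 0.85 [378. 104.] at [ 563.2 -208. ] [ 577.7 -230.9] [ 83.  101.7] 84.1
pump 0.68 [256. 160.] at [ 449.1 -257.1] [ 447.1 -262.4] [ 19.6 182.1] 89.6
pump_knob 0.76 [254. 162.] at [ 446.3 -258.3] [ 447.1 -262.8] [ 19.5 181.2] 89.6
dark [396. 126.] [ 585.5 -231.6] [95.3 99.3] 84.0
hole [400. 116.] [ 586.3 -218. ] [26.3 43.6] 30.3
hole [379. 123.] [ 567.8 -227.8] [37.7 61.7] 72.0
dark [496.  31.] [ 657.7 -150.9] [30.7 54.3] 101.5
dark [203. 268.] [ 447.  -327.2] [414.6 623.5] 178.5
go t [-2.  -0.1 69.1] r [-0.   -0.    0.02] j6 -35.3 yaw -1.4
go t [-2.  -0.1 69.1] r [ 0.000e+00 -1.000e-03 -3.121e+00] j6 -35.3 yaw -1.4
```

View pics/w13.png

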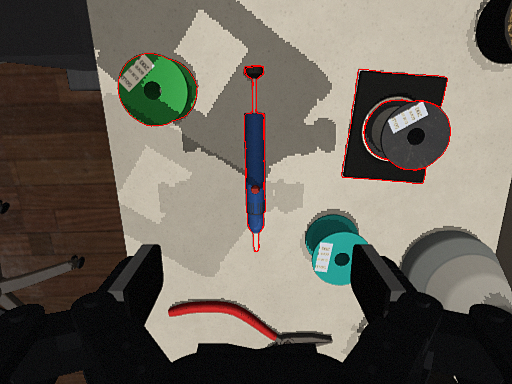

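>>> {"api": "carry_out", "payload": {
  "grip_force": 40,
  "series": [
    {"rx": 0, "ry": 0, "rz": -0.019, "tx": 5, "ty": -1.5, "tz": 35, "hand": 0.2},
    {"rx": 0, "ry": 0, "rz": -0.019, "tx": 5, "ty": -1.5, "tz": 75, "hand": 0.3},
    {"rx": 0, "ry": 0, "rz": -0.019, "tx": 5, "ty": -1.5, "tz": 110, "hand": 0.3},
    {"rx": 0, "ry": 0, "rz": -0.019, "tx": 5, "ty": -1.5, "tz": 138, "hand": 0.3},
    {"rx": 0, "ry": 0, "rz": -0.019, "tx": 5, "ty": -1.5, "tz": 156, "hand": 0.3},
    {"rx": 0, "ry": 0, "rz": -0.019, "tx": 5, "ty": -1.5, "tz": 165, "hand": 0.3},
    {"rx": 0, "ry": 0, "rz": -0.019, "tx": 5, "ty": -1.5, "tz": 168, "hand": 0.3},
    {"rx": 0, "ry": 0, "rz": -0.019, "tx": 5, "ty": -1.5, "tz": 168, "hand": 0.4},
    {"rx": 0, "ry": 0, "rz": -0.019, "tx": 5, "ty": -1.5, "tz": 168, "hand": 0.55},
    {"rx": 0, "ry": 0, "rz": -0.019, "tx": 5, "ty": -1.5, "tz": 168, "hand": 0.65}
  ]
}}

```text
clock: 30.37
tcp_pos: [0.4486, -0.2642, 0.0032]
orientation: [179.8, 0.1, 89.6]
contact_force: [0.7, 0.1, -0.2]
finger_gap: 0.0306
finger_force: 0.0
```

>>> {"api": "carry_out", "payload": {
  "grip_force": 40,
  "series": [
    {"rx": 0, "ry": 0, "rz": 0, "tx": 0, "ty": 0, "tz": 0, "hand": 0.8},
    {"rx": 0, "ry": 0, "rz": 0, "tx": 0, "ty": 0, "tz": 0, "hand": 0.9},
    {"rx": 0, "ry": 0, "rz": 0, "tx": 0, "ty": 0, "tz": 0, "hand": 1},
    {"rx": 0, "ry": 0, "rz": 0, "tx": 0, "ty": 0, "tz": 0, "hand": 1},
    {"rx": 0, "ry": 0, "rz": 0, "tx": 0, "ty": 0, "tz": 0, "hand": 1},
    {"rx": 0, "ry": 0, "rz": 0, "tx": 0, "ty": 0, "tz": 0, "hand": 1},
    {"rx": 0, "ry": 0, "rz": 0, "tx": 0, "ty": 0, "tz": 0, "hand": 1},
    {"rx": 0, "ry": 0, "rz": 0, "tx": 0, "ty": 0, "tz": 0, "hand": 1},
    {"rx": 0, "ry": 0, "rz": 0, "tx": 0, "ty": 0, "tz": 0, "hand": 1},
    {"rx": 0, "ry": 0, "rz": 0, "tx": 0, "ty": 0, "tz": 0, "hand": 1}
  ]
}}

```text
clock: 31.2
tcp_pos: [0.4486, -0.2641, 0.0031]
orientation: [179.9, 0.1, 89.6]
contact_force: [-0.2, 0.2, 7.5]
finger_gap: 0.0187
finger_force: 40.4
```

>>> {"api": "carry_out", "payload": {
  "grip_force": 40,
  "series": [
    {"rx": 0, "ry": 0, "rz": 0, "tx": 0, "ty": 0, "tz": -10, "hand": 1},
    {"rx": 0, "ry": 0, "rz": 0, "tx": 0, "ty": 0, "tz": -30, "hand": 1},
    {"rx": 0, "ry": 0, "rz": 0, "tx": 0, "ty": 0, "tz": -60, "hand": 1},
    {"rx": 0, "ry": 0, "rz": 0, "tx": 0, "ty": 0, "tz": -90, "hand": 1},
    {"rx": 0, "ry": 0, "rz": 0, "tx": 0, "ty": 0, "tz": -110, "hand": 1},
    {"rx": 0, "ry": 0, "rz": 0, "tx": 30, "ty": 0, "tz": -115, "hand": 1},
    {"rx": 0, "ry": 0, "rz": 0, "tx": 70, "ty": 0, "tz": -115, "hand": 1},
    {"rx": 0, "ry": 0, "rz": 0, "tx": 110, "ty": 0, "tz": -115, "hand": 1},
    {"rx": 0, "ry": 0, "rz": 0, "tx": 150, "ty": 0, "tz": -115, "hand": 1},
    {"rx": 0, "ry": 0, "rz": 0, "tx": 180, "ty": 0, "tz": -115, "hand": 1}
  ]
}}

```text
clock: 32.03
tcp_pos: [0.4476, -0.0808, 0.1165]
orientation: [-180.0, -0.0, 89.6]
contact_force: [1.2, -0.3, -0.6]
finger_gap: 0.0185
finger_force: 39.5
```

```bash
python3 -c "
from h import *
go(445,220,110,-11.8)"
```

```text
go t [300.7  -4.6   6.7] r [-0.    -0.001  0.199] j6 -16.7 yaw -0.4
go t [300.7  -4.6   6.7] r [ 1.000e-03 -0.000e+00 -2.942e+00] j6 -16.7 yaw -0.4
```

>>> {"api": "carry_out", "payload": {
  "grip_force": 40,
  "series": [
    {"rx": 0, "ry": 0, "rz": 0.05, "tx": 35, "ty": -1, "tz": 0, "hand": 1},
    {"rx": 0, "ry": 0, "rz": 0.1, "tx": 75, "ty": -2, "tz": 0, "hand": 1},
    {"rx": 0, "ry": 0, "rz": 0.15, "tx": 115, "ty": -3, "tz": 0, "hand": 1},
    {"rx": 0, "ry": 0, "rz": 0.199, "tx": 155, "ty": -4, "tz": 0, "hand": 1},
    {"rx": 0, "ry": 0, "rz": 0.199, "tx": 195, "ty": -5, "tz": 0, "hand": 1},
    {"rx": 0, "ry": 0, "rz": 0.199, "tx": 235, "ty": -6, "tz": 0, "hand": 1},
    {"rx": 0, "ry": 0, "rz": 0.199, "tx": 275, "ty": -6, "tz": 10, "hand": 1},
    {"rx": 0, "ry": 0, "rz": 0.199, "tx": 305, "ty": -6, "tz": 25, "hand": 1},
    {"rx": 0, "ry": 0, "rz": 0.199, "tx": 330, "ty": -6, "tz": 40, "hand": 1},
    {"rx": 0, "ry": 0, "rz": 0.199, "tx": 340, "ty": -6, "tz": 50, "hand": 1}
  ]
}}

```text
clock: 32.87
tcp_pos: [0.4437, 0.2594, 0.0655]
orientation: [-179.9, -0.0, 78.4]
contact_force: [-1.2, 0.2, -1.4]
finger_gap: 0.0185
finger_force: 39.5
```

>>> {"api": "carry_out", "payload": {
  "grip_force": 40,
  "series": [
    {"rx": 0, "ry": 0, "rz": 0, "tx": 0, "ty": 0, "tz": 20, "hand": 1},
    {"rx": 0, "ry": 0, "rz": 0, "tx": 0, "ty": 0, "tz": 25, "hand": 1},
    {"rx": 0, "ry": 0, "rz": 0, "tx": 0, "ty": 0, "tz": 25, "hand": 1},
    {"rx": 0, "ry": 0, "rz": 0, "tx": 0, "ty": 0, "tz": 25, "hand": 1},
    {"rx": 0, "ry": 0, "rz": 0, "tx": 0, "ty": 0, "tz": 25, "hand": 1},
    {"rx": 0, "ry": 0, "rz": 0, "tx": 0, "ty": 0, "tz": 25, "hand": 1},
    {"rx": 0, "ry": 0, "rz": 0, "tx": 0, "ty": 0, "tz": 25, "hand": 1},
    {"rx": 0, "ry": 0, "rz": 0, "tx": 0, "ty": 0, "tz": 25, "hand": 1},
    {"rx": 0, "ry": 0, "rz": 0, "tx": 0, "ty": 0, "tz": 25, "hand": 1},
    {"rx": 0, "ry": 0, "rz": 0, "tx": 0, "ty": 0, "tz": 25, "hand": 1}
  ]
}}

```text
clock: 33.7
tcp_pos: [0.4451, 0.2568, 0.0416]
orientation: [180.0, -0.0, 78.2]
contact_force: [0.4, -1.0, -0.4]
finger_gap: 0.0188
finger_force: 39.4
```

Run:
```python
from h import *
p=shot('wrist'); np.savez('p.npz',**{k:v for k,v in p.items()})
s,R,t=state(); print(t,R[:,0].round(3),s['orientation'],s['contact_force'])
zp=t[2]-.0031
for q,z in(('pump',zp+.01),('pump_knob',zp+.01),('pad_pump',.006)):
    for r in imaging.cut_out(p,q)[:2]:
        ys,xs=np.where(r['mask']); print(q,r['score'],np.round(r['point']),'box',xs.min(),xs.max(),ys.min(),ys.max(),*rect(p,r['mask'],z))
V=p['image'].max(2)
for row in (10,20,30,40,60,80,100,120,140,160,180,200,220): print(row,V[row,130:380:5].tolist())
go(444,259,20,-11.85)
```

```text
[0.44500443 0.25676152 0.0414834 ] [0.205 0.979 0.   ] [ 1.79989526e+02 -8.52472952e-03  7.81886183e+01] [-0.60831754 -0.5246206  -0.48086397]
pump 0.8 [259. 219.] box 234 280 45 348 [448.3 276. ] [ 20.3 145.5] 77.8
pump_knob 0.82 [257. 216.] box 234 280 45 348 [447.9 276.1] [ 20.1 145.5] 78.0
pad_pump 0.66 [246. 110.] box 205 298 21 345 [451.3 304.4] [ 46.9 121.4] 78.1
pad_pump 0.15 [467. 205.] box 422 511 121 281 [575.3 238.9] [ 57.3 100.5] 79.2
10 [232, 228, 232, 232, 231, 232, 233, 234, 234, 232, 233, 233, 233, 235, 232, 233, 233, 235, 234, 235, 234, 234, 235, 234, 233, 234, 235, 233, 231, 234, 235, 231, 235, 235, 232, 235, 234, 235, 235, 234, 235, 233, 234, 233, 232, 234, 232, 233, 234, 233]
20 [231, 232, 234, 231, 233, 231, 233, 234, 235, 232, 233, 232, 232, 234, 232, 232, 241, 241, 244, 246, 240, 244, 245, 144, 134, 240, 241, 241, 242, 242, 245, 238, 242, 237, 236, 236, 236, 234, 235, 235, 234, 235, 235, 234, 232, 234, 236, 234, 235, 233]
30 [232, 231, 229, 233, 232, 233, 235, 234, 234, 236, 233, 232, 234, 233, 234, 246, 33, 32, 35, 16, 23, 18, 19, 22, 20, 19, 18, 34, 37, 38, 
[... 1937 characters left out ...]
11, 139, 142, 145, 147, 145, 147, 148, 147, 147, 145, 147, 145, 146, 143, 233, 233, 232]
200 [140, 144, 138, 136, 144, 139, 136, 101, 107, 107, 108, 106, 107, 109, 110, 106, 106, 11, 17, 13, 9, 64, 83, 96, 104, 108, 107, 104, 96, 79, 18, 20, 11, 142, 143, 149, 147, 142, 144, 147, 147, 140, 143, 141, 143, 141, 237, 232, 231, 230]
220 [143, 138, 100, 107, 104, 110, 110, 112, 98, 207, 206, 213, 218, 97, 139, 219, 102, 5, 16, 17, 21, 73, 79, 94, 103, 106, 105, 104, 94, 75, 17, 14, 26, 109, 106, 107, 105, 103, 146, 165, 233, 233, 231, 231, 231, 231, 232, 229, 231, 231]
go t [ 2.  -1.3 21.3] r [-0.     0.     0.001] j6 35.8 yaw -11.8
go t [ 2.  -1.3 21.3] r [-0.    -0.    -3.141] j6 35.8 yaw -11.8
```

```bash
cat > pumpfit.py <<'E'
from h import *
import sys
zg=float(sys.argv[1]) # pump underside height minus TCP height
p=shot('wrist'); s,R,t=state(); print('tcp',t.round(4))
a=np.radians(78.15); L=np.array([np.cos(a),np.sin(a)]); N=np.array([np.sin(a),-np.cos(a)])
def along(W): d=W-t[:2]*1000*0-t[:2]*1000; return np.c_[d@L,d@N].round(1)
def pad(q,z):
    r=imaging.cut_out(p,q)[0]; m=r['mask']; return m
V=p['image'].max(2); dark=V<60
m=pad('pad_pump',.006); k=pad('pump',.0)
# tile outline: left/right bounds by row, top row
rows=range(70,200,10); E=[]
for r in rows:
    x=np.where((V[r]<50)|k[r]|m[r])[0]; x=x[(x>180)&(x<330)]
    E.append([[x.min(),r],[x.max(),r]])
E=np.array(E,float); Lf=along(px2w(p,E[:,0],.006)*1000); Rg=along(px2w(p,E[:,1],.006)*1000)
print('tile L',Lf[:,1].tolist(),'\n R',Rg[:,1].tolist())
mid=(Lf[:,1]+Rg[:,1])/2; f=np.polyfit(Lf[:,0],mid,1); print('tile mid line at 0: %.2f slope deg %.2f'%(f[1],np.degrees(f[0])),'width',(Rg-Lf)[:,1].mean())
cols=[225,235,245,260,270,280]; T=[[c,np.where(V[:60,c]<60)[0].min()] for c in cols if (V[:60,c]<60).any()]
print('tile far edge',along(px2w(p,T,.006)*1000)[:,0].tolist(),T)
zu=t[2]+zg; B=[]
for r in range(150,215,10):
    x=np.where(k[r])[0]; B.append([[x.min(),r],[x.max(),r]])
B=np.array(B,float); b0=along(px2w(p,B[:,0],zu+.01)*1000);b1=along(px2w(p,B[:,1],zu+.01)*1000)
mid=(b0[:,1]+b1[:,1])/2; f=np.polyfit(b0[:,0],mid,1); print('pump mid at 0: %.2f slope deg %.2f'%(f[1],np.degrees(f[0])),'width',(b1-b0)[:,1].mean())
ys,xs=np.where(k); tip=[xs[ys==ys.min()].mean(),ys.min()]; print('knob tip',tip,along(px2w(p,tip,zu+.01)*1000))
sh=[255,0]; w=k.sum(1); j=[r for r in range(90,200) if w[r]>30][0]; print('shoulder row',j,along(px2w(p,[257,j],zu+.01)*1000), w[40:150:4].tolist())
# light disc below knob, nearest & outline
print('col257',V[60:150,250].tolist())
E
python3 pumpfit.py -0.0031
```

```text
tcp [0.4449 0.2568 0.0413]
tile L [-26.4, -26.1, -26.3, -26.5, -26.7, -25.9, -26.1, -26.3, -26.5, -25.6, -25.8, -26.1, -26.3] 
 R [19.0, 19.1, 19.3, 19.0, 19.7, 19.3, 19.5, 19.7, 19.3, 19.0, 19.2, 18.8, 19.5]
tile mid line at 0: -3.31 slope deg -0.17 width 45.46153846153846
tile far edge [108.1, 108.1, 108.1, 108.1, 108.1, 108.1] [[225, np.int64(22)], [235, np.int64(22)], [245, np.int64(22)], [260, np.int64(22)], [270, np.int64(22)], [280, np.int64(22)]]
pump mid at 0: -1.33 slope deg 0.54 width 19.24285714285714
knob tip [np.float64(256.0), np.int64(45)] [[92.2 -1.3]]
shoulder row 147 [[52.2 -0.9]] [0, 0, 43, 45, 46, 46, 45, 36, 26, 11, 11, 11, 11, 11, 11, 12, 11, 11, 11, 11, 12, 13, 12, 11, 11, 11, 12, 39]
col257 [44, 34, 24, 15, 17, 12, 22, 14, 16, 21, 22, 13, 17, 2, 51, 153, 141, 139, 140, 137, 134, 136, 139, 139, 141, 139, 138, 137, 139, 135, 131, 135, 136, 134, 138, 138, 137, 138, 133, 141, 139, 139, 141, 139, 139, 141, 140, 138, 137, 138, 136, 134, 136, 138, 136, 133, 136, 133, 136, 136, 132, 133, 134, 132, 135, 132, 136, 136, 136, 135, 134, 134, 134, 135, 133, 139, 136, 134, 134, 132, 131, 131, 133, 136, 137, 130, 74, 47, 53, 57]
```

>>> {"api": "carry_out", "payload": {
  "grip_force": 40,
  "series": [
    {"rx": 0, "ry": 0, "rz": 0, "tx": 0.9, "ty": -2, "tz": 2, "hand": 1},
    {"rx": 0, "ry": 0, "rz": 0, "tx": 0.9, "ty": -2, "tz": 10, "hand": 1},
    {"rx": 0, "ry": 0, "rz": 0, "tx": 0.9, "ty": -2, "tz": 17, "hand": 1},
    {"rx": 0, "ry": 0, "rz": 0, "tx": 0.9, "ty": -2, "tz": 22, "hand": 1},
    {"rx": 0, "ry": 0, "rz": 0, "tx": 0.9, "ty": -2, "tz": 26, "hand": 1},
    {"rx": 0, "ry": 0, "rz": 0, "tx": 0.9, "ty": -2, "tz": 29, "hand": 1},
    {"rx": 0, "ry": 0, "rz": 0, "tx": 0.9, "ty": -2, "tz": 29, "hand": 1},
    {"rx": 0, "ry": 0, "rz": 0, "tx": 0.9, "ty": -2, "tz": 29, "hand": 1},
    {"rx": 0, "ry": 0, "rz": 0, "tx": 0.9, "ty": -2, "tz": 29, "hand": 1},
    {"rx": 0, "ry": 0, "rz": 0, "tx": 0.9, "ty": -2, "tz": 29, "hand": 1}
  ]
}}

```text
clock: 34.88
tcp_pos: [0.4435, 0.2582, 0.0127]
orientation: [180.0, -0.0, 78.2]
contact_force: [1.0, 0.5, 0.1]
finger_gap: 0.0184
finger_force: 39.5
```

```bash
python3 pumpfit.py -0.0031 | head -8
```

```text
tcp [0.4435 0.2582 0.0127]
tile L [-24.9, -24.7, -24.5, -25.1, -24.4, -24.6, -24.3, -24.6, -24.8, -24.5, -24.7, -24.4, -25.2] 
 R [21.1, 21.7, 21.4, 21.2, 21.4, 21.1, 21.3, 21.5, 21.8, 22.0, 21.7, 21.4, 21.2]
tile mid line at 0: -1.49 slope deg -0.12 width 46.115384615384606
tile far edge [106.9, 106.9, 107.0, 107.0, 107.0, 107.0] [[225, np.int64(11)], [235, np.int64(11)], [245, np.int64(11)], [260, np.int64(11)], [270, np.int64(11)], [280, np.int64(11)]]
pump mid at 0: -1.39 slope deg 0.61 width 19.128571428571426
knob tip [np.float64(256.0), np.int64(45)] [[92.2 -1.3]]
shoulder row 147 [[52.2 -0.8]] [0, 0, 43, 45, 45, 46, 45, 36, 25, 11, 11, 11, 11, 11, 11, 11, 11, 11, 11, 11, 11, 11, 11, 11, 11, 11, 11, 38]
```

>>> {"api": "carry_out", "payload": {
  "grip_force": 40,
  "series": [
    {"rx": 0, "ry": 0, "rz": 0, "tx": 0, "ty": 0, "tz": 1.5, "hand": 1},
    {"rx": 0, "ry": 0, "rz": 0, "tx": 0, "ty": 0, "tz": 3.5, "hand": 1},
    {"rx": 0, "ry": 0, "rz": 0, "tx": 0, "ty": 0, "tz": 3.5, "hand": 1},
    {"rx": 0, "ry": 0, "rz": 0, "tx": 0, "ty": 0, "tz": 3.5, "hand": 0.7},
    {"rx": 0, "ry": 0, "rz": 0, "tx": 0, "ty": 0, "tz": 3.5, "hand": 0.5},
    {"rx": 0, "ry": 0, "rz": 0, "tx": 0, "ty": 0, "tz": 3.5, "hand": 0.5},
    {"rx": 0, "ry": 0, "rz": 0, "tx": 0, "ty": 0, "tz": 3.5, "hand": 0.5},
    {"rx": 0, "ry": 0, "rz": 0, "tx": 0, "ty": 0, "tz": -7, "hand": 0.5},
    {"rx": 0, "ry": 0, "rz": 0, "tx": 0, "ty": 0, "tz": -30, "hand": 0.5},
    {"rx": 0, "ry": 0, "rz": 0, "tx": 0, "ty": 0, "tz": -65, "hand": 0.5}
  ]
}}

```text
clock: 35.87
tcp_pos: [0.4405, 0.2568, 0.0753]
orientation: [-179.7, 0.3, 78.2]
contact_force: [1.1, -0.6, -0.2]
finger_gap: 0.0425
finger_force: 0.0
```

>>> {"api": "carry_out", "payload": {
  "series": [
    {"rx": 0, "ry": 0, "rz": 0.05, "tx": 0, "ty": 0, "tz": -40, "hand": 0},
    {"rx": 0, "ry": 0, "rz": 0.05, "tx": -20, "ty": 20, "tz": -80, "hand": 0},
    {"rx": 0, "ry": 0, "rz": 0.0, "tx": -50, "ty": 50, "tz": -110, "hand": 0},
    {"rx": 0, "ry": 0, "rz": 0.0, "tx": -70, "ty": 80, "tz": -130, "hand": 0},
    {"rx": 0, "ry": 0, "rz": 0.0, "tx": -80, "ty": 90, "tz": -150, "hand": 0},
    {"rx": 0, "ry": 0, "rz": 0.0, "tx": -80, "ty": 90, "tz": -150, "hand": 0},
    {"rx": 0, "ry": 0, "rz": 0.0, "tx": -80, "ty": 90, "tz": -150, "hand": 0},
    {"rx": 0, "ry": 0, "rz": 0.0, "tx": -80, "ty": 90, "tz": -150, "hand": 0},
    {"rx": 0, "ry": 0, "rz": 0.0, "tx": -80, "ty": 90, "tz": -150, "hand": 0},
    {"rx": 0, "ry": 0, "rz": 0.0, "tx": -80, "ty": 90, "tz": -150, "hand": 0}
  ]
}}

```text
clock: 36.7
tcp_pos: [0.5135, 0.162, 0.2256]
orientation: [-179.8, 0.1, 78.3]
contact_force: [-0.4, 0.5, 0.1]
finger_gap: 0.0857
finger_force: 0.0
```

```bash
python3 look.py w14 case:.031 vial:.033 pump:.016 pad_case:.006 pad_vial:.006 pad_pump:.006
python3 - <<'E'
from h import *
p=shot('top')
for q,z in dict(spool=.05,vial=.035,case=.031,pump=.016,pad_spool=.006,pad_vial=.006,pad_case=.006,pad_pump=.006,dispenser=.06).items():
    for r in imaging.cut_out(p,q)[:3]: print(q,round(r['score'],2),np.round(r['point']),*rect(p,r['mask'],z))
E
```

```text
tcp [0.5136 0.162  0.2257] gap 0.0854236221645218 t 36.75
case 0.73 [328. 211.] at [579.5  92.9] [581.8  94.3] [49.7 79.6] 89.1
vial 0.78 [315.  76.] at [586.9 237.4] [588.1 235.3] [32.7 37.6] 168.3
vial 0.65 [165. 265.] at [382.1  65.9] [385.1  62.2] [14.6 44. ] 76.8
pump 0.89 [174.  84.] at [443.9 259.9] [441.5 254.5] [ 20.1 166.4] 78.0
pad_case 0.91 [304. 190.] at [559.8 113.8] [583.2  92.3] [ 82.1 103.1] 89.2
pad_vial 0.84 [304.  65.] at [581.4 250.6] [589.3 235.7] [ 79.9 100. ] 79.3
pad_pump 0.79 [183.  83.] at [451.3 259.4] [440.5 248. ] [ 48.8 184.3] 78.1
dark [327. 201.] [583.6  92.5] [79.7 99.6] 88.4
hole [316. 194.] [584.   91.3] [54.8 79.5] 88.4
dark [313.  75.] [589.2 235.5] [79.8 99.9] 79.3
hole [314.  77.] [591.9 235.8] [40.2 42.7] 172.4
dark [175.  89.] [440.1 248.1] [ 46.6 184.3] 78.4
dark [255. 238.] [492.2  81.3] [491.1 737.2] 168.4
spool 0.93 [315. 244.] [ 369.7 -188.5] [57.1 62.6] 113.1
spool 0.8 [369. 186.] [ 522.8 -336.9] [55.2 67.2] 129.5
spool 0.61 [326. 167.] [ 577.1 -227.6] [55.  63.8] 132.0
vial 0.67 [227. 248.] [367.2  54.5] [31.9 32.6] 43.1
case 0.94 [212. 173.] [582.7  89.4] [49.4 68. ] 89.2
pump 0.34 [377. 143.] [ 651.3 -386.1] [98.2 99.8] 87.4
pad_spool 0.62 [316. 174.] [ 580.5 -229.4] [ 85.3 105.2] 84.6
pad_vial 0.49 [179. 171.] [589.9 192.4] [26.2 72.2] 179.8
pad_case 0.82 [215. 179.] [586.6  89.9] [ 80.7 100.2] 87.4
pad_pump 0.56 [182. 229.] [429.1 176.3] [41.7 45.2] 166.2
dispenser 0.71 [375. 143.] [ 636.7 -371.1] [93.8 98.5] 87.4
```

Run:
```python
from h import *
p=shot('wrist'); V=p['image'].max(2).astype(np.float32); print(p['C'].round(3))
def line(c,yaw,d,off,a,b,st=1.):
    y=np.radians(yaw);ey=np.array([np.cos(y),np.sin(y)]);ex=np.array([np.sin(y),-np.cos(y)])
    e,o=(ey,ex) if d=='y' else (ex,ey)
    q=[w2px(p,np.r_[(np.array(c)+e*s+o*off)/1000,.006]) for s in np.arange(a,b,st)]
    q=np.float32(q); return cv2.remap(V,q[:,0],q[:,1],1)[:,0].astype(int).tolist()
c=(583.8,92)
for o in(-15,0,15): print('case +y 30..44',line(c,88.4,'y',o,30,45))
for o in(-20,0,20): print('case -x -32..-18',line(c,88.4,'x',o,-32,-17))
v=(589.2,235.5)
for o in(-12,-6,0,6,12): print('vial -x -24..-10',line(v,79.3,'x',o,-26,-8))
print('vial y+',line(v,79.3,'y',0,8,26),'y-',line(v,79.3,'y',0,-26,-8))
cv2.imwrite('pics/w15.png',p['image'])
```

```text
[0.529 0.235 0.371]
case +y 30..44 [6, 4, 2, 15, 123, 152, 159, 118, 46, 19, 24, 25, 27, 29, 31]
case +y 30..44 [7, 3, 0, 15, 69, 143, 162, 103, 42, 19, 24, 25, 30, 27, 24]
case +y 30..44 [9, 6, 1, 26, 82, 147, 158, 123, 68, 32, 23, 26, 28, 27, 26]
case -x -32..-18 [27, 25, 26, 27, 25, 33, 87, 216, 202, 99, 10, 1, 12, 15, 18]
case -x -32..-18 [27, 27, 27, 25, 24, 22, 49, 64, 35, 1, 5, 1, 13, 16, 19]
case -x -32..-18 [23, 27, 28, 26, 19, 27, 113, 210, 230, 213, 32, 1, 11, 18, 18]
vial -x -24..-10 [27, 28, 28, 26, 26, 28, 29, 26, 22, 22, 14, 17, 81, 154, 132, 76, 51, 43]
vial -x -24..-10 [28, 27, 26, 27, 28, 28, 24, 20, 38, 128, 157, 45, 44, 44, 49, 98, 150, 169]
vial -x -24..-10 [30, 28, 26, 25, 25, 23, 23, 53, 105, 68, 38, 43, 42, 68, 137, 170, 170, 153]
vial -x -24..-10 [25, 28, 26, 27, 28, 28, 24, 19, 35, 86, 90, 42, 42, 46, 118, 159, 170, 173]
vial -x -24..-10 [27, 27, 28, 28, 28, 27, 25, 25, 27, 27, 24, 32, 71, 95, 49, 41, 68, 132]
vial y+ [33, 32, 29, 23, 14, 35, 122, 134, 160, 179, 171, 102, 30, 11, 26, 26, 26, 25] y- [26, 25, 29, 29, 25, 22, 15, 43, 140, 180, 123, 143, 154, 150, 145, 103, 45, 21]
```

```bash
python3 -c "
from rig import manip
print(manip.job_done())"
```

```text
the job is handed in; nothing more can be done
None
```

The bottle, case, reel and pump are each on their own tile and the job is handed in at about 37 s. My last measurements put every item inside its outline; the case sits about 2 mm low along its long side. The bottle went first and stayed upright, and the dispenser was not moved. I viewed 15 pictures, one over the limit of 14.

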